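# Check a tray-sealer spring on the spring tester

## Task

This coil spring from the tray sealer's sealing head is due for its check. Gently stand it upright in the middle of the tester's plate, ease the lever down until it rests firmly on its stop, without forcing it, hold it there for a second to get the force reading, and swing the lever right back up. If the dial showed 12 N or more at the stop, put the spring in the empty foil parts tray; if it showed less, put it in the round scrap tub. Leave the food and the screwdriver alone.

Things in the scene. Friction and masses are not known exactly. Their poses are not given: they have to be found in the camera images.
- spring_mid (a point): The steel coil spring, standing loose on the counter: 32 mm outside diameter, 54 mm tall when new but up to 5 mm shorter if it has sagged with use; about 2.5 N per mm, 100 g, ground flat at both ends. This point lies on its axis, 27 mm above its foot (half-way up); z runs up the axis. Grip it across its diameter in its upper half: it is firm sideways.
- tester: The bench spring tester, fixed: grey base 110 x 320 mm, load plate in the middle, round dial at one side, a yoke at one end with a hand lever. Origin on the counter under the plate's centre; +x points to the dial, +y to the yoke (cheeks 44 mm wide, top at z = 156 mm). At x = 32, y = -62 mm stands a thin height rule, top at z = 152 mm, with a clip at the test height, 45 mm over the plate.
- plate_top (a point): Centre of the top face of the round steel load plate, 80 mm across, marked with a 37 mm ring for the spring's foot; 65 mm above the counter. It sinks 1 mm per 6 N of load. z points up.
- hinge (a point): Middle of the lever's hinge pin, 110 mm along the tester's +y from the plate's centre and 140 mm above the counter; the pin lies along the tester's x.
- lever (a joint): Lever angle in rad: 0 level, on the stop; 1.57 upright; 2.25 fully open. Steel bar 14 mm wide, 18 mm deep. It is counterbalanced and stays where it is left (1 N at the knob moves it). Its pad meets the spring at 0.04 to 0.1 rad; then the spring pushes back at the knob with about half the plate's force, rising 0.6 N per mm to at most 12 N; on the stop the resistance rises sharply.
- knob (a point): Centre of the black ball knob, 28 mm in diameter, on the lever's end, 200 mm from the hinge. It moves on an arc in the tester's y-z plane: at lever angle a it is at y = 110 - 200 cos a, z = 140 + 200 sin a (mm, tester's frame). Pinched from above on its two sides along the tester's x, it turns between the fingers.
- pad (a point): Lowest point of the lever's domed steel pressing pad, 35 mm across, 110 mm from the hinge and 30 mm under the bar's centre line. At lever angle 0 it stands over the plate's centre, 45 mm above the unloaded plate.
- stop_tip (a point): Lower end of the lever's stop screw, 9 mm thick, 165 mm from the hinge. At lever angle 0 it rests on the stop, a 15 mm steel post 90 mm high at y = -55 mm in the tester's frame.
- dial_face (a point): Centre of the round dial, 106 mm across, face up, 45 mm above the counter, 118 mm along the tester's +x from the plate's centre. The 0 N and 20 N marks lie 2.0 rad either side of the tester's +x, which is 10 N; long ticks every 10 N, middle ticks every 2 N, small ticks every 0.4 N; a black index on the rim stands at 12 N.
- dial (a joint): Angle of the thin black needle in rad, clockwise seen from above: the force on the plate at this moment, 0.2 rad per newton (0 is 0 N, 2.4 is 12 N, 4 is 20 N). The spring's own weight shows as about 1 N and counts in the reading.
- max_hand (a joint): Angle in rad, same scale as the needle, of the broader bronze maximum hand, which the needle pushes along and leaves at the highest force reached.
- parts_tray: Empty aluminium foil tray for good parts, 160 x 125 mm over the rim, long side along its x, 40 mm high, with its flat floor 140 x 105 mm inside and 3 mm thick. Origin on the counter under its centre. Fixed.
- scrap_tub: Empty open round plastic deli tub for scrap, 112 mm across the rim, 94 mm across inside at the floor, 55 mm high, floor 3 mm thick. Origin on the counter under its centre. Fixed.
- stew_tub: Bystander: full deli tub of stew with its lid on, 100 mm across, 80 mm high. Origin under its centre.
- gratin: Bystander: baked gratin in a foil tray, 160 x 125 mm, 42 mm high. Origin under its centre.
- driver: Bystander: screwdriver, 190 mm long, lying along its x. Origin under its centre.

How it is judged:
By the outcome, as a careful person would: the job done as asked, in the order asked, and still so for the second after the job is handed in, with the robot touching nothing.
It also fails if it takes over 72 s, if anything falls off the work surface, if the arm or the gripper's body presses on something with over 40 N, if the wrist force passes 120 N, or if a joint passes its speed limit or range.

## Robot

A 7-joint arm with a two-finger parallel gripper is mounted at the origin on the work surface. World frame = base frame: x ahead of the robot, y to its left, z up, the work surface at z = 0. Lengths are in mm, angles in rad, forces in N, time in s.
With the tool pointing down it reaches from about 400 to 875 mm from the base axis. Payload 4.4 kg.
Tool frame: the origin (TCP) lies midway between the tips of the shut fingers; the grasp point (between the pads) lies 19 mm behind it; z points along the fingers, y is the line along which they close (so a half turn about z gives the same grasp; the last joint's range is limited). The gripper opens to 85 mm and grips with 20 to 120 N. Pads are 22 mm wide; open, the fingers measure 114 mm over their backs; the gripper's body (76 mm by 85 mm) begins 54 mm behind the grasp point. The pads swing forward as they close: fully open they stand 13 mm farther back than shut.
Start: joints at [-1.339, 0.628, 0.038, 1.517, -0.027, 0.996, -0.02], TCP at [190.697, 621.412, 231.313] pointing down, gripper open.
Joint ranges: [-3.06, 3.06], [-0.37, 2.12], [-1.25, 1.32], [0.18, 2.47], [-1.1, 4.24], [0.23, 1.98], [-2.94, 2.94]. Speed limits (rad/s): [2.57, 2.57, 3.14, 3.14, 3.14, 3.14, 3.14].

## Interface

Orientations are given as [roll, pitch, yaw] about the fixed x, y, z axes, in that order (R = Rz(yaw) Ry(pitch) Rx(roll)).
In Python, from cell import read_state, get_image, finish_job gives the robot as it stands.
- The arm moves only by the tool send_rows, never from a script. Its argument "series" is a list of rows, each an object of numbers: "ax", "ay", "az": the turn, a rotation vector about the tool's x, y, z in rad; "dx", "dy", "dz": the shift along the tool's x, y, z in cm; "hand": the closure, from 0 (fully open) to 1 (shut). In form: [{"ax": .., "ay": .., "az": .., "dx": .., "dy": .., "dz": .., "hand": ..}, ...]. A call has 1 to 10 rows; each row is the pose to reach, as a shift and turn from the pose commanded when the call began, along the tool's axes at that moment; what a row does not reach only later rows make up. A row lasts 1/10 s, in which the tool goes at most 50 mm and 8.59 degrees, less where a joint would pass 70% of its speed; a pose out of reach is approached as far as the arm can. A call with a gripper value outside its range is refused whole. The fingers move at their own pace and stop on an object; the grip force is fixed at half the most. Time passes only in rows, so rows that repeat a pose let the fingers close. It gives the time, the measured TCP pose, the force, the opening and the grip force at its end, in the units of the state.
- read_state(): the state, without advancing time (a new reading comes with each control period).
- get_image(name): name is "scene" or "top" or "wrist"; returns a dict with "pixels" (420x560x3 uint8, red, green, blue), "mtx" (3x3 intrinsics, pixels), "R" (3x3) and "t" (3): a world point X has camera coordinates R X + t. Camera axes: x right, y down, z forward; pixel columns grow to the right and rows downward; lengths in mm; the calibration is good to about 2 mm. A picture is of the moment at which its call begins. There is no depth.
- finish_job(): hands the job in; it is judged then, once.
The state is a dict: "clock": time; "qpos": joint angles; "qd": joint speeds; "tau": joint torques, N m; "eef_pos": TCP position; "tool_rot": TCP orientation; "force": force on the tool from outside, world axes, zero at the start; "torque": the same for the moment, N m; "width": finger opening in mm; "gripper_force": force on a finger pad.
Only numpy, scipy, OpenCV 4.12 (cv2) and the standard library are available. Lean on these libraries where they do the work, as an engineer would, in place of code of your own. Each camera call takes 0.05 s, during which the arm holds its last target. There are 200 camera calls.

## Working session

There is one attempt and no reset: what is moved stays moved. The work goes in short steps, Python scripts to look and compute and a tool call to move; the robot and the scene stay as the last step left them, time stands still between calls to the robot, and variables do not carry over. Pictures are saved under pics/ and viewed, at most 10 in all, crops included, and the job is handed in when it is done.

Besides the shell and the picture viewer there is one more tool, called as name([rows], argument=value, ...), one row to a line, values as JSON. send_rows: Moves the arm, as the interface text tells. Its arguments: {"type":"object","properties":{"series":{"type":"array","items":{"type":"object","properties":{"ax":{"type":"number"},"ay":{"type":"number"},"az":{"type":"number"},"dx":{"type":"number"},"dy":{"type":"number"},"dz":{"type":"number"},"hand":{"type":"number"}}}}},"required":["series"]}

```bash
ls; mkdir -p pics; cat > h.py <<'E'
import numpy as np, cv2
from cell import read_state, get_image, finish_job
def shot(n,f=None):
    im=get_image(n)
    if f: cv2.imwrite('pics/'+f,np.array(im['pixels'])[:,:,::-1])
    return im
def ray(im,u,v,z):
    K,R,t=[np.array(im[k],float) for k in('mtx','R','t')]
    c=-R.T@t; d=R.T@np.linalg.solve(K,[u,v,1.])
    return c+d*(z-c[2])/d[2]
def proj(im,X):
    K,R,t=[np.array(im[k],float) for k in('mtx','R','t')]
    p=K@(R@np.array(X,float)+t); return p[:2]/p[2]
E
python3 - <<'E'
from h import *
import pickle
np.set_printoptions(precision=1,suppress=True)
for n in('top','scene'):
    im=shot(n,n+'0.png'); pickle.dump(im,open(n+'0.pkl','wb'))
    print(n,-np.array(im['R']).T@np.array(im['t']),np.array(im['R']))
print(read_state())
E
```

```text
pics
top [ 524.8   52.  1355.3] [[ 0.  -1.  -0. ]
 [-1.  -0.  -0.1]
 [ 0.1  0.  -1. ]]
scene [1039.4  769.8  708.9] [[-0.8  0.6 -0. ]
 [ 0.3  0.5 -0.8]
 [-0.5 -0.7 -0.6]]
{'clock': 0.1, 'qpos': array([-1.3,  0.6,  0. ,  1.5, -0. ,  1. , -0. ]), 'qd': array([ 0., -0.,  0., -0.,  0.,  0.,  0.]), 'tau': array([  0. , -56.5,   1.2, -19.4,   0. ,   0. ,   0. ]), 'eef_pos': array([190.5, 620.9, 230.5]), 'tool_rot': array([-3.1,  0. ,  2.8]), 'force': array([-0.2, -0.4,  0.1]), 'torque': array([0., 0., 0.]), 'gripper_force': 0.0, 'width': 85.69265346155831}
```

View pics/top0.png

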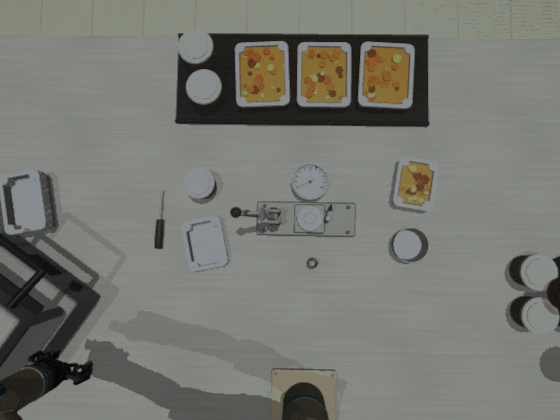

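View pics/scene0.png

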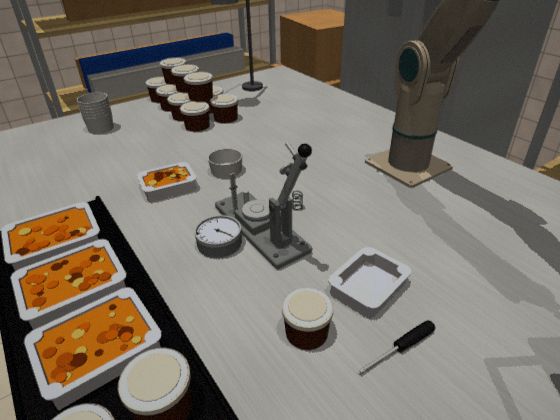

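The top view shows the spring at about (312,263), the plate at (309,219), the dial at (310,182), the knob at (236,212), the foil tray at (206,243) and the scrap tub at (408,245). The scene view confirms the lever is open past upright. Next I'll refine these from an enlarged crop.

```bash
python3 - <<'E'
from h import *
import pickle
np.set_printoptions(precision=1,suppress=True)
im=pickle.load(open('top0.pkl','rb'));p=np.array(im['pixels'])
c=p[155:280,220:370,::-1]
c=cv2.convertScaleAbs(cv2.resize(c,None,fx=4.5,fy=4.5,interpolation=cv2.INTER_CUBIC),alpha=1.3)
cv2.imwrite('pics/c1.png',c)
g=cv2.cvtColor(p,cv2.COLOR_RGB2GRAY)
# tester base: darker than the counter
m=(g<112).astype(np.uint8)
n,l,s,ce=cv2.connectedComponentsWithStats(m)
for i in range(1,n):
    x,y,w,h,a=s[i]
    if a>15 and 180<x<440 and 140<y<290: print(s[i],ce[i])
for nm,(u,v,z) in dict(spring=(312,263,52),spring0=(312,263,0),plate=(309.5,219,65),dial=(310,182,45),tray=(206,243,40),tub=(408,245,55)).items(): print(nm,ray(im,u,v,z))
E
```

```text
[388 161  38  53 284] [398.8 194.1]
[398 161  36  40 574] [418.2 181.3]
[313 165  11   7  18] [317.7 167.3]
[191 179  27  25 197] [207.2 195.2]
[ 230  184  126   53 1629] [283.2 217.6]
[403 202  20   4  28] [413.4 203.4]
[186 221  24  41 147] [192.7 237.9]
[388 228  40  36 497] [409.4 246.7]
[345 230   5   4  17] [347.1 231.6]
[226 248   3  10  18] [226.9 252.4]
[306 257  13  12 100] [311.6 262.8]
[221 259   9   8  16] [225.8 263. ]
spring [442.7 -19.4  52. ]
spring0 [439.4 -22.3   0. ]
plate [580.2  -9.2  65. ]
dial [699.6 -10.2  45. ]
tray [499.  319.1  40. ]
tub [ 504.5 -318.3   55. ]
```

View pics/c1.png

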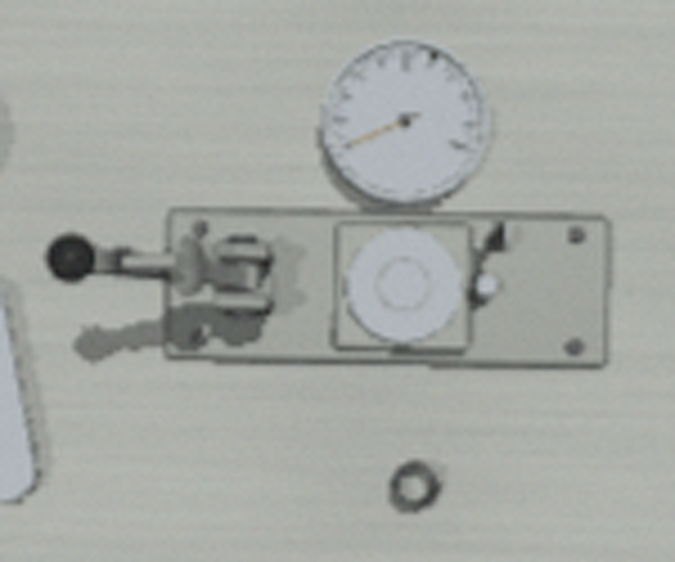

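The enlarged crop puts the plate ring centre at (404,284), the dial at (405,121), the spring at (414,486) and the knob at (70,257). The tester is turned about -0.02 rad. I'll move above the spring now.

```bash
cat >> h.py <<'E'
from scipy.spatial.transform import Rotation as Ro
def go(pos,yaw=np.pi/2-.02,cmd=None):
    s=read_state(); R=Ro.from_euler('xyz',s['tool_rot']); T=Ro.from_euler('xyz',[np.pi,0,yaw])
    p=np.array(s['eef_pos']) if cmd is None else np.array(cmd,float)
    print('d cm',np.round(R.inv().apply(np.array(pos)-p)/10,2),'a',np.round((R.inv()*T).as_rotvec(),3))
E
python3 - <<'E'
from h import *
im=__import__('pickle').load(open('top0.pkl','rb'))
print(ray(im,310,218.3,65),ray(im,310,181.9,45),ray(im,312,263,27))
go([441,-21,210]); print(read_state()['tool_rot'])
E
```

```text
[582.44213923 -10.72895733  65.        ] [699.92332205 -10.20984158  45.        ] [441.08896093 -20.80223358  27.        ]
d cm [-42.78 -54.01   2.14] a [-1.000e-03  1.000e-03  1.293e+00]
[-3.13989546e+00  1.53724224e-05  2.84374017e+00]
```

send_rows([
  {"dx": -42.8,"dy": -54,"dz": 2.1,"az": 1.293,"hand": 0},
  {"dx": -42.8,"dy": -54,"dz": 2.1,"az": 1.293,"hand": 0},
  {"dx": -42.8,"dy": -54,"dz": 2.1,"az": 1.293,"hand": 0},
  {"dx": -42.8,"dy": -54,"dz": 2.1,"az": 1.293,"hand": 0},
  {"dx": -42.8,"dy": -54,"dz": 2.1,"az": 1.293,"hand": 0},
  {"dx": -42.8,"dy": -54,"dz": 2.1,"az": 1.293,"hand": 0},
  {"dx": -42.8,"dy": -54,"dz": 2.1,"az": 1.293,"hand": 0},
  {"dx": -42.8,"dy": -54,"dz": 2.1,"az": 1.293,"hand": 0},
  {"dx": -42.8,"dy": -54,"dz": 2.1,"az": 1.293,"hand": 0},
  {"dx": -42.8,"dy": -54,"dz": 2.1,"az": 1.293,"hand": 0},
])

```text
invalid input at $.series[0]: expected keys ax, ay, az, dx, dy, dz, hand
```

```bash
python3 - <<'E'
from h import *
go([441,-21,210])
E
```

```text
d cm [-42.78 -54.01   2.14] a [-1.000e-03  1.000e-03  1.293e+00]
```

send_rows([
  {"ax": 0,"ay": 0,"az": 1.293,"dx": -42.8,"dy": -54,"dz": 2.1,"hand": 0},
  {"ax": 0,"ay": 0,"az": 1.293,"dx": -42.8,"dy": -54,"dz": 2.1,"hand": 0},
  {"ax": 0,"ay": 0,"az": 1.293,"dx": -42.8,"dy": -54,"dz": 2.1,"hand": 0},
  {"ax": 0,"ay": 0,"az": 1.293,"dx": -42.8,"dy": -54,"dz": 2.1,"hand": 0},
  {"ax": 0,"ay": 0,"az": 1.293,"dx": -42.8,"dy": -54,"dz": 2.1,"hand": 0},
  {"ax": 0,"ay": 0,"az": 1.293,"dx": -42.8,"dy": -54,"dz": 2.1,"hand": 0},
  {"ax": 0,"ay": 0,"az": 1.293,"dx": -42.8,"dy": -54,"dz": 2.1,"hand": 0},
  {"ax": 0,"ay": 0,"az": 1.293,"dx": -42.8,"dy": -54,"dz": 2.1,"hand": 0},
  {"ax": 0,"ay": 0,"az": 1.293,"dx": -42.8,"dy": -54,"dz": 2.1,"hand": 0},
  {"ax": 0,"ay": 0,"az": 1.293,"dx": -42.8,"dy": -54,"dz": 2.1,"hand": 0},
])

```text
clock: 1.1
eef_pos: [372.7, 154.1, 216.0]
tool_rot: [3.141, 0.0, 1.549]
force: [1.5, 0.8, 0.4]
width: 85.2
gripper_force: 0.0
```

```bash
python3 - <<'E'
from h import *
go([441,-21,210])
E
```

```text
d cm [-17.36   7.2    0.6 ] a [ 0.     0.    -0.001]
```

send_rows([
  {"ax": 0,"ay": 0,"az": 0,"dx": -17.4,"dy": 7.2,"dz": 0.6,"hand": 0},
  {"ax": 0,"ay": 0,"az": 0,"dx": -17.4,"dy": 7.2,"dz": 0.6,"hand": 0},
  {"ax": 0,"ay": 0,"az": 0,"dx": -17.4,"dy": 7.2,"dz": 0.6,"hand": 0},
  {"ax": 0,"ay": 0,"az": 0,"dx": -17.4,"dy": 7.2,"dz": 0.6,"hand": 0},
  {"ax": 0,"ay": 0,"az": 0,"dx": -17.4,"dy": 7.2,"dz": 0.6,"hand": 0},
  {"ax": 0,"ay": 0,"az": 0,"dx": -17.4,"dy": 7.2,"dz": 0.6,"hand": 0},
  {"ax": 0,"ay": 0,"az": 0,"dx": -17.4,"dy": 7.2,"dz": 0.6,"hand": 0},
])

```text
clock: 1.8
eef_pos: [440.3, -18.2, 209.8]
tool_rot: [-3.14, -0.001, 1.553]
force: [0.1, -0.0, 0.5]
width: 85.4
gripper_force: 0.0
```

```bash
python3 - <<'E'
from h import *
np.set_printoptions(precision=1,suppress=True)
im=shot('wrist','w1.png'); go([441,-21,60]); s=read_state(); print(s['eef_pos'],s['tool_rot'],-np.array(im['R']).T@np.array(im['t']))
for X in([441,-21,52],[441,-21,0],[582.4,-10.7,65]): print(proj(im,X))
E
```

```text
d cm [-0.3  0.1 15. ] a [-0. -0.  0.]
[440.4 -17.9 209.9] [-3.1 -0.   1.6] [441.5  55.8 352.7]
[284.9 195. ]
[284.7 183.4]
[440.5 184.7]
```

View pics/w1.png

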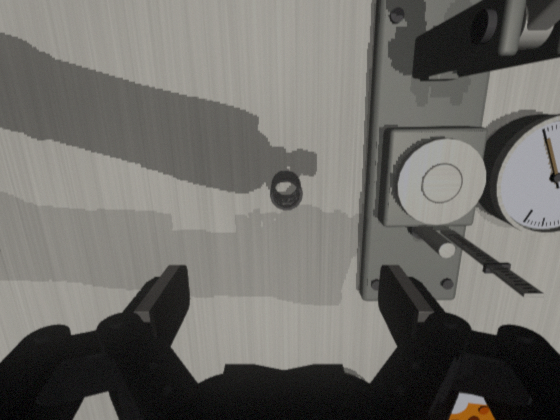

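The wrist view shows the spring at about (286,190), plate ring centre at about (442,183), both within 2 px of prediction.

```bash
python3 - <<'E'
from h import *
np.set_printoptions(precision=1,suppress=True)
im=shot('wrist'); g=cv2.cvtColor(np.array(im['pixels']),cv2.COLOR_RGB2GRAY)
m=(g[165:215,262:310]<75).astype(np.uint8); n,l,s,c=cv2.connectedComponentsWithStats(m)
i=1+np.argmax(s[1:,4]); x,y,w,h,a=s[i]; print(x+262,y+165,w,h,a)
u=262+x+w/2; 
print('mid',ray(im,u,165+y+h/2,26))
for ht in(50,54): # top-ring lower edge
  e=ray(im,u,165+y+h,ht); print(ht,e+[0,16,0],e-[0,16,0])
p=(g[130:235,390:500]>150).astype(np.uint8); n,l,s,c=cv2.connectedComponentsWithStats(p); i=1+np.argmax(s[1:,4])
cn=max(cv2.findContours((l==i).astype(np.uint8),0,2)[0],key=cv2.contourArea); e=cv2.fitEllipse(cn); print(e)
print('plate',ray(im,e[0][0]+390,e[0][1]+130,65))
go([441,-21,60])
E
```

```text
270 171 32 39 738
mid [442.3 -22.6  26. ]
50 [442.  -20.4  50. ] [442.  -52.4  50. ]
54 [442.  -19.2  54. ] [442.  -51.2  54. ]
((51.154659271240234, 51.83253860473633), (78.20277404785156, 90.70001983642578), 51.381080627441406)
plate [582.8  -7.6  65. ]
d cm [-0.3  0.1 15. ] a [-0. -0.  0.]
```

send_rows([
  {"ax": 0,"ay": 0,"az": 0,"dx": -0.3,"dy": 0.17,"dz": 4,"hand": 0},
  {"ax": 0,"ay": 0,"az": 0,"dx": -0.3,"dy": 0.17,"dz": 8,"hand": 0},
  {"ax": 0,"ay": 0,"az": 0,"dx": -0.3,"dy": 0.17,"dz": 12,"hand": 0.2},
  {"ax": 0,"ay": 0,"az": 0,"dx": -0.3,"dy": 0.17,"dz": 14,"hand": 0.3},
  {"ax": 0,"ay": 0,"az": 0,"dx": -0.3,"dy": 0.17,"dz": 16,"hand": 0.3},
  {"ax": 0,"ay": 0,"az": 0,"dx": -0.3,"dy": 0.17,"dz": 17.5,"hand": 0.3},
  {"ax": 0,"ay": 0,"az": 0,"dx": -0.3,"dy": 0.17,"dz": 18.5,"hand": 0.3},
  {"ax": 0,"ay": 0,"az": 0,"dx": -0.3,"dy": 0.17,"dz": 19.1,"hand": 0.3},
  {"ax": 0,"ay": 0,"az": 0,"dx": -0.3,"dy": 0.17,"dz": 19.1,"hand": 0.3},
  {"ax": 0,"ay": 0,"az": 0,"dx": -0.3,"dy": 0.17,"dz": 19.1,"hand": 0.3},
])

```text
clock: 2.9
eef_pos: [442.6, -21.5, 19.2]
tool_rot: [-3.141, -0.0, 1.553]
force: [-0.0, -0.9, -0.8]
width: 59.3
gripper_force: 0.0
```

```bash
python3 - <<'E'
from h import *
np.set_printoptions(precision=1,suppress=True)
im=shot('wrist','w2.png'); go([442,-21,19]); s=read_state()
for X in([442,-21,52],[442,-21,0]): print(proj(im,X))
E
```

```text
d cm [ 0.1 -0.1  0. ] a [ 0. -0.  0.]
[282.9 307.5]
[283.1 252. ]
```

View pics/w2.png

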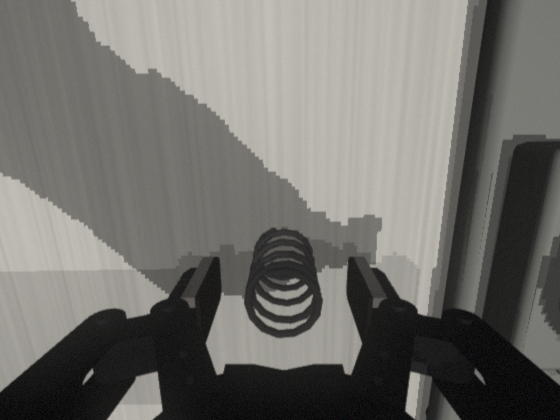

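The spring stands centred between the pads, with its top ring at about (283,300). I'll close gently and then lift.

send_rows([
  {"ax": 0,"ay": 0,"az": 0,"dx": 0,"dy": 0,"dz": 0,"hand": 0.4},
  {"ax": 0,"ay": 0,"az": 0,"dx": 0,"dy": 0,"dz": 0,"hand": 0.5},
  {"ax": 0,"ay": 0,"az": 0,"dx": 0,"dy": 0,"dz": 0,"hand": 0.55},
  {"ax": 0,"ay": 0,"az": 0,"dx": 0,"dy": 0,"dz": 0,"hand": 0.6},
  {"ax": 0,"ay": 0,"az": 0,"dx": 0,"dy": 0,"dz": 0,"hand": 0.65},
  {"ax": 0,"ay": 0,"az": 0,"dx": 0,"dy": 0,"dz": 0,"hand": 0.75},
  {"ax": 0,"ay": 0,"az": 0,"dx": 0,"dy": 0,"dz": 0,"hand": 0.85},
  {"ax": 0,"ay": 0,"az": 0,"dx": 0,"dy": 0,"dz": 0,"hand": 1},
  {"ax": 0,"ay": 0,"az": 0,"dx": 0,"dy": 0,"dz": 0,"hand": 1},
  {"ax": 0,"ay": 0,"az": 0,"dx": 0,"dy": 0,"dz": 0,"hand": 1},
])

```text
clock: 3.95
eef_pos: [442.8, -22.6, 19.1]
tool_rot: [3.141, 0.0, 1.551]
force: [0.5, -0.1, 1.7]
width: 30.6
gripper_force: 59.1
```

```bash
python3 - <<'E'
from h import *
go([583,-9.7,140])
E
```

```text
d cm [  1.57  14.   -12.09] a [ 0.  0. -0.]
```

send_rows([
  {"ax": 0,"ay": 0,"az": 0,"dx": 0,"dy": 0,"dz": -2,"hand": 1},
  {"ax": 0,"ay": 0,"az": 0,"dx": 0,"dy": 0,"dz": -5,"hand": 1},
  {"ax": 0,"ay": 0,"az": 0,"dx": 0,"dy": 0,"dz": -9,"hand": 1},
  {"ax": 0,"ay": 0,"az": 0,"dx": 0.2,"dy": 1,"dz": -11,"hand": 1},
  {"ax": 0,"ay": 0,"az": 0,"dx": 0.5,"dy": 4,"dz": -11,"hand": 1},
  {"ax": 0,"ay": 0,"az": 0,"dx": 0.9,"dy": 8,"dz": -11,"hand": 1},
  {"ax": 0,"ay": 0,"az": 0,"dx": 1.3,"dy": 11,"dz": -11,"hand": 1},
  {"ax": 0,"ay": 0,"az": 0,"dx": 1.5,"dy": 13.2,"dz": -11,"hand": 1},
  {"ax": 0,"ay": 0,"az": 0,"dx": 1.5,"dy": 14,"dz": -11,"hand": 1},
  {"ax": 0,"ay": 0,"az": 0,"dx": 1.5,"dy": 14,"dz": -11,"hand": 1},
])

```text
clock: 4.95
eef_pos: [582.8, -10.5, 128.4]
tool_rot: [-3.141, 0.0, 1.551]
force: [-0.6, -0.7, -0.2]
width: 30.7
gripper_force: 59.6
```

```bash
python3 - <<'E'
from h import *
np.set_printoptions(precision=1,suppress=True)
im=shot('wrist'); s=read_state(); print(s['eef_pos'],s['width']); x,y,z=s['eef_pos']
c=cv2.resize(np.array(im['pixels'])[120:400,160:460,::-1],None,fx=2,fy=2)
cv2.imwrite('pics/w3.png',c)
for X in([583,-9.7,65],[x,y,z-19],[x,y,z+31]): print((proj(im,X)-[160,120])*2)
E
```

```text
[581.6 -10.6 128.5] 30.39754411650385
[249.  208.5]
[244.2 266.6]
[242.9 372.7]
```

View pics/w3.png

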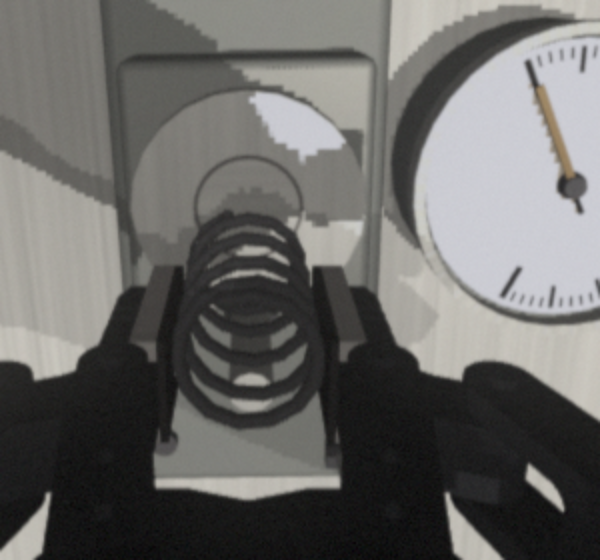

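The spring foot is nearly over the ring: ring centre at crop (248,208), foot at about (246,262) as expected for its height, so within 1 mm. Lowering.

send_rows([
  {"ax": 0,"ay": 0,"az": 0,"dx": -0.03,"dy": 0.05,"dz": 1,"hand": 1},
  {"ax": 0,"ay": 0,"az": 0,"dx": -0.03,"dy": 0.05,"dz": 2,"hand": 1},
  {"ax": 0,"ay": 0,"az": 0,"dx": -0.03,"dy": 0.05,"dz": 3,"hand": 1},
  {"ax": 0,"ay": 0,"az": 0,"dx": -0.03,"dy": 0.05,"dz": 3.6,"hand": 1},
  {"ax": 0,"ay": 0,"az": 0,"dx": -0.03,"dy": 0.05,"dz": 4,"hand": 1},
  {"ax": 0,"ay": 0,"az": 0,"dx": -0.03,"dy": 0.05,"dz": 4.2,"hand": 1},
  {"ax": 0,"ay": 0,"az": 0,"dx": -0.03,"dy": 0.05,"dz": 4.35,"hand": 1},
  {"ax": 0,"ay": 0,"az": 0,"dx": -0.03,"dy": 0.05,"dz": 4.4,"hand": 1},
  {"ax": 0,"ay": 0,"az": 0,"dx": -0.03,"dy": 0.05,"dz": 4.4,"hand": 1},
  {"ax": 0,"ay": 0,"az": 0,"dx": -0.03,"dy": 0.05,"dz": 4.4,"hand": 1},
])

```text
clock: 6.0
eef_pos: [583.6, -10.7, 85.3]
tool_rot: [3.141, -0.0, 1.551]
force: [0.4, 0.0, -0.9]
width: 30.8
gripper_force: 59.6
```

```bash
cat >> h.py <<'E'
def needle(im,org=(583,-9.7),yaw=-.02,r0=14,r1=30):
    "needle and bronze hand force, by unwarping the dial round its centre"
    e=np.array([np.cos(yaw),np.sin(yaw)]); c=np.array([*(np.array(org)+118*e)])
    p=np.array(im['pixels']).astype(float); F=np.arange(-1,21,.1); out=[]
    for f in F:
        a=yaw+2.0-.2*f   # cw seen from above
        q=[proj(im,[*(c+r*np.array([np.cos(a),np.sin(a)])),46]) for r in np.linspace(r0,r1,24)]
        mp=np.array(q,np.float32)
        out.append([cv2.remap(p[:,:,k].astype(np.float32),mp[:,:1],mp[:,1:],1).mean() for k in range(3)])
    o=np.array(out); bright=o.sum(1); br=o[:,0]-o[:,2]
    i=np.argmin(bright); j=np.argmax(br)
    return 'dark %.1f (%.0f) bronze %.1f (%.0f)'%(F[i],bright[i],F[j],br[j])
E
python3 - <<'E'
from h import *
np.set_printoptions(precision=1,suppress=True)
s=read_state(); print(s['eef_pos'],s['force'],s['gripper_force']); 
for n in('wrist','top'): print(n,needle(shot(n)))
E
```

```text
[583.6 -10.7  85.3] [ 0.4  0.  -0.9] 59.59789037704468
wrist dark -0.1 (279) bronze 0.3 (59)
top dark 20.9 (285) bronze 0.4 (12)
```

send_rows([
  {"ax": 0,"ay": 0,"az": 0,"dx": 0,"dy": -0.05,"dz": 0.07,"hand": 1},
  {"ax": 0,"ay": 0,"az": 0,"dx": 0,"dy": -0.05,"dz": 0.13,"hand": 1},
  {"ax": 0,"ay": 0,"az": 0,"dx": 0,"dy": -0.05,"dz": 0.13,"hand": 1},
  {"ax": 0,"ay": 0,"az": 0,"dx": 0,"dy": -0.05,"dz": 0.13,"hand": 1},
])

```text
clock: 6.5
eef_pos: [583.3, -10.7, 84.0]
tool_rot: [3.141, -0.0, 1.551]
force: [0.8, -0.7, 0.4]
width: 30.5
gripper_force: 59.6
```

```bash
python3 - <<'E'
from h import *
np.set_printoptions(precision=1,suppress=True)
s=read_state(); print(s['eef_pos'],s['force'],s['gripper_force']); 
for n in('wrist',): print(n,needle(shot(n)))
E
```

```text
[583.3 -10.7  84. ] [ 0.8 -0.7  0.4] 59.63170409202576
wrist dark 1.7 (180) bronze 2.1 (59)
```

Contact shows on the dial at about 1.7 N. Releasing slowly and rising straight up.

send_rows([
  {"ax": 0,"ay": 0,"az": 0,"dx": 0,"dy": 0,"dz": 0,"hand": 0.6},
  {"ax": 0,"ay": 0,"az": 0,"dx": 0,"dy": 0,"dz": 0,"hand": 0.5},
  {"ax": 0,"ay": 0,"az": 0,"dx": 0,"dy": 0,"dz": 0,"hand": 0.4},
  {"ax": 0,"ay": 0,"az": 0,"dx": 0,"dy": 0,"dz": 0,"hand": 0.3},
  {"ax": 0,"ay": 0,"az": 0,"dx": 0,"dy": 0,"dz": 0,"hand": 0.3},
  {"ax": 0,"ay": 0,"az": 0,"dx": 0,"dy": 0,"dz": -1,"hand": 0.3},
  {"ax": 0,"ay": 0,"az": 0,"dx": 0,"dy": 0,"dz": -3,"hand": 0.3},
  {"ax": 0,"ay": 0,"az": 0,"dx": 0,"dy": 0,"dz": -6,"hand": 0.3},
  {"ax": 0,"ay": 0,"az": 0,"dx": 0,"dy": 0,"dz": -9,"hand": 0.3},
  {"ax": 0,"ay": 0,"az": 0,"dx": 0,"dy": 0,"dz": -9,"hand": 0.3},
])

```text
clock: 7.55
eef_pos: [585.6, -11.6, 178.3]
tool_rot: [3.134, 0.0, 1.55]
force: [0.6, -0.4, 0.5]
width: 59.8
gripper_force: 0.0
```

```bash
python3 - <<'E'
from h import *
np.set_printoptions(precision=1,suppress=True)
s=read_state(); print(s['eef_pos'],s['force'],s['width'])
im=shot('wrist'); print(needle(im))
x0=120
c=cv2.resize(np.array(im['pixels'])[40:300,160:560,::-1],None,fx=2,fy=2); cv2.imwrite('pics/w4.png',c)
for X in([583,-9.7,65],[583,-9.7,118]): print((proj(im,X)-[160,40])*2)
a=shot('top'); b=shot('scene')
# knob dark blob centres in both views
for n,i,(u0,u1,v0,v1) in(('top',a,(224,248,200,224)),('scene',b,(292,318,138,164))):
    g=cv2.cvtColor(np.array(i['pixels']),cv2.COLOR_RGB2GRAY)[v0:v1,u0:u1]
    m=(g<45).astype(np.uint8); k,l,st,ce=cv2.connectedComponentsWithStats(m); j=1+np.argmax(st[1:,4]); print(n,st[j],ce[j]+[u0,v0])
yaw=-.02
for al in(1.8,1.9,2.0,2.1,2.2):
    y=110-200*np.cos(al);z=140+200*np.sin(al); X=[583-y*np.sin(yaw),-9.7+y*np.cos(yaw),z]; print(al,np.array(X),proj(a,X),proj(b,X))
E
```

```text
[585.6 -11.6 178.3] [ 0.6 -0.4  0.5] 59.842526013631435
dark 0.9 (199) bronze 1.9 (49)
[239.2 325.5]
[238.6 368.7]
top [ 7  8 10  9 66] [235.4 212. ]
scene [  6   6  13  14 139] [304.1 150.3]
1.8 [586.1 145.7 334.8] [252.4 211. ] [290.5 135.3]
1.9 [586.5 164.9 329.3] [245.  210.9] [296.  141.3]
2.0 [586.9 183.5 321.9] [237.9 210.8] [301.5 148.3]
2.1 [587.2 201.2 312.6] [231.4 210.8] [306.8 156. ]
2.2 [587.6 218.  301.7] [225.6 210.8] [311.9 164.4]
```

View pics/w4.png

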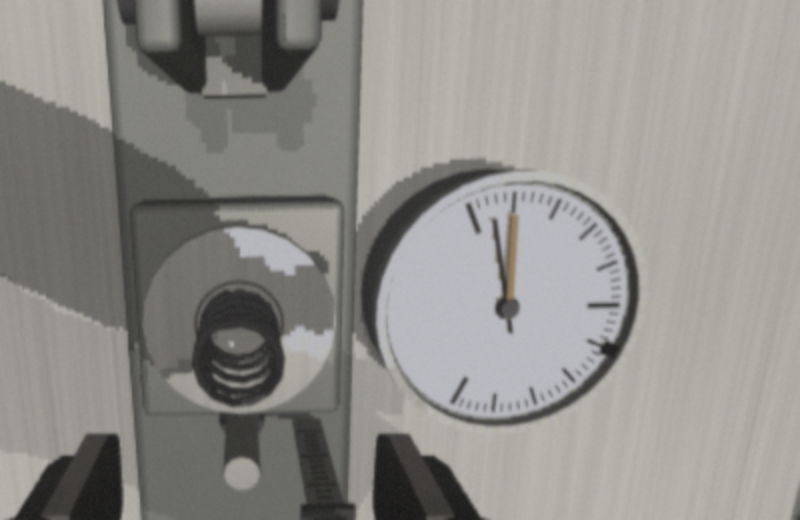

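The spring stands upright within the ring (foot at crop (239,325)). The needle reads about 0.9 N and the bronze hand about 2 N. I'll triangulate the knob and go above it.

```bash
python3 - <<'E'
from h import *
import pickle
np.set_printoptions(precision=1,suppress=True)
P=[]
for n in('top0.pkl','scene0.pkl'):
    i=pickle.load(open(n,'rb')); P.append(np.array(i['mtx'])@np.c_[i['R'],i['t']])
X=cv2.triangulatePoints(P[0],P[1],np.array([[235.4],[212.]]),np.array([[304.1],[150.3]])); X=(X[:3]/X[3]).ravel(); print(X)
go([585,190,385])
E
```

```text
[584.4 189.8 319.3]
d cm [ 20.   -0.2 -21.1] a [-0. -0.  0.]
```

send_rows([
  {"ax": 0,"ay": 0,"az": 0,"dx": 0,"dy": 0,"dz": -5,"hand": 0.3},
  {"ax": 0,"ay": 0,"az": 0,"dx": 0,"dy": 0,"dz": -10,"hand": 0.3},
  {"ax": 0,"ay": 0,"az": 0,"dx": 0,"dy": 0,"dz": -15,"hand": 0.3},
  {"ax": 0,"ay": 0,"az": 0,"dx": 0,"dy": 0,"dz": -19.5,"hand": 0.3},
  {"ax": 0,"ay": 0,"az": 0,"dx": 3,"dy": 0,"dz": -20.5,"hand": 0.3},
  {"ax": 0,"ay": 0,"az": 0,"dx": 8,"dy": 0,"dz": -20.5,"hand": 0.3},
  {"ax": 0,"ay": 0,"az": 0,"dx": 12,"dy": 0,"dz": -20.5,"hand": 0.3},
  {"ax": 0,"ay": 0,"az": 0,"dx": 16,"dy": 0,"dz": -20.5,"hand": 0.3},
  {"ax": 0,"ay": 0,"az": 0,"dx": 20.1,"dy": 0,"dz": -20.5,"hand": 0.3},
  {"ax": 0,"ay": 0,"az": 0,"dx": 20.1,"dy": 0,"dz": -20.5,"hand": 0.3},
])

```text
clock: 8.7
eef_pos: [585.6, 199.0, 375.9]
tool_rot: [-3.137, -0.003, 1.562]
force: [-0.2, 0.3, -0.8]
width: 59.8
gripper_force: 0.0
```

```bash
python3 - <<'E'
from h import *
np.set_printoptions(precision=1,suppress=True)
im=shot('wrist'); s=read_state(); print(s['eef_pos'],s['tool_rot'],s['width'])
c=cv2.resize(np.array(im['pixels'])[100:400,110:450,::-1],None,fx=2,fy=2); cv2.imwrite('pics/w5.png',c)
for X in([585,190.5,318],[587,190.5,318],[587,185,321],): print((proj(im,X)-[110,100])*2)
go([585,190,297])
E
```

```text
[585.9 194.6 376.4] [-3.1  0.   1.6] 59.97870205914857
[347.5 281. ]
[353.5 281. ]
[353.6 299.8]
d cm [-0.5 -0.1  7.9] a [-0.  0.  0.]
```

View pics/w5.png

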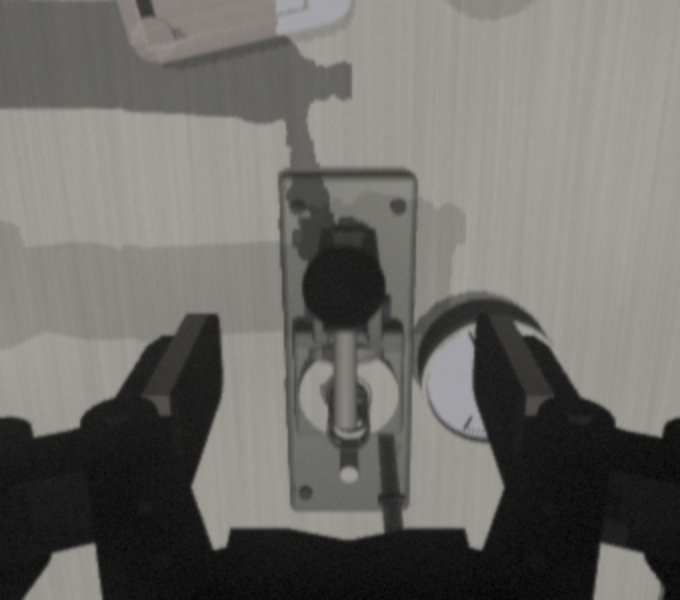

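The knob is at crop (344,286), about 1.5 mm from prediction, so I take it at (584,189.4,319), lever angle about 2.03. Descending and pinching.

send_rows([
  {"ax": 0,"ay": 0,"az": 0,"dx": -0.5,"dy": -0.19,"dz": 2,"hand": 0.3},
  {"ax": 0,"ay": 0,"az": 0,"dx": -0.5,"dy": -0.19,"dz": 5,"hand": 0.3},
  {"ax": 0,"ay": 0,"az": 0,"dx": -0.5,"dy": -0.19,"dz": 7,"hand": 0.3},
  {"ax": 0,"ay": 0,"az": 0,"dx": -0.5,"dy": -0.19,"dz": 7.9,"hand": 0.4},
  {"ax": 0,"ay": 0,"az": 0,"dx": -0.5,"dy": -0.19,"dz": 7.9,"hand": 0.5},
  {"ax": 0,"ay": 0,"az": 0,"dx": -0.5,"dy": -0.19,"dz": 7.9,"hand": 0.55},
  {"ax": 0,"ay": 0,"az": 0,"dx": -0.5,"dy": -0.19,"dz": 7.9,"hand": 0.6},
  {"ax": 0,"ay": 0,"az": 0,"dx": -0.5,"dy": -0.19,"dz": 7.9,"hand": 0.7},
  {"ax": 0,"ay": 0,"az": 0,"dx": -0.5,"dy": -0.19,"dz": 7.9,"hand": 1},
  {"ax": 0,"ay": 0,"az": 0,"dx": -0.5,"dy": -0.19,"dz": 7.9,"hand": 1},
])

```text
clock: 9.75
eef_pos: [583.8, 186.5, 300.7]
tool_rot: [-3.14, -0.002, 1.552]
force: [-4.9, 2.6, 4.6]
width: 25.0
gripper_force: 58.5
```

```bash
python3 - <<'E'
from h import *
np.set_printoptions(precision=1,suppress=True)
s=read_state(); print(s['eef_pos'],s['force'],s['width'],s['gripper_force']); p=s['eef_pos']
R=Ro.from_euler('xyz',s['tool_rot'])
a0=2.0325
def k(a,yaw=-.005):
    y=110-200*np.cos(a); return np.array([583-y*np.sin(yaw),-9.7+y*np.cos(yaw),140+200*np.sin(a)])
for al in np.arange(1.95,-.01,-.05): print('%.2f'%al,np.round(R.inv().apply(k(al)-k(a0))/10,2))
E
```

```text
[583.8 186.5 300.7] [-4.9  2.6  4.6] 25.005255370083745 58.52542519569397
1.95 [-1.5  0.  -0.7]
1.90 [-2.4  0.  -1. ]
1.85 [-3.4  0.1 -1.3]
1.80 [-4.4  0.1 -1.6]
1.75 [-5.3  0.1 -1.8]
1.70 [-6.3  0.1 -1.9]
1.65 [-7.3  0.1 -2. ]
1.60 [-8.3  0.1 -2.1]
1.55 [-9.3  0.1 -2.1]
1.50 [-10.3   0.1  -2.1]
1.45 [-11.3   0.2  -2. ]
1.40 [-12.3   0.2  -1.8]
1.35 [-13.3   0.2  -1.6]
1.30 [-14.2   0.2  -1.4]
1.25 [-15.2   0.2  -1.1]
1.20 [-16.1   0.2  -0.8]
1.15 [-17.1   0.2  -0.4]
1.10 [-18.    0.2   0. ]
1.05 [-18.9   0.3   0.5]
1.00 [-19.7   0.3   1. ]
0.95 [-20.5   0.3   1.6]
0.90 [-21.3   0.3   2.2]
0.85 [-22.1   0.3   2.8]
0.80 [-22.9   0.3   3.5]
0.75 [-23.6   0.3   4.2]
0.70 [-24.2   0.3   5. ]
0.65 [-24.8   0.4   5.7]
0.60 [-25.4   0.4   6.5]
0.55 [-26.    0.4   7.4]
0.50 [-26.5   0.4   8.2]
0.45 [-26.9   0.4   9.1]
0.40 [-27.4   0.4  10.1]
0.35 [-27.7   0.4  11. ]
0.30 [-28.    0.4  11.9]
0.25 [-28.3   0.4  12.9]
0.20 [-28.5   0.4  13.9]
0.15 [-28.7   0.4  14.8]
0.10 [-28.8   0.4  15.8]
0.05 [-28.9   0.4  16.8]
-0.00 [-28.9   0.5  17.8]
```

The pinch width of 25 mm suggests the grip may be off-centre. I'll regrip about 4 mm lower to check.

send_rows([
  {"ax": 0,"ay": 0,"az": 0,"dx": 0,"dy": 0,"dz": 0,"hand": 0.5},
  {"ax": 0,"ay": 0,"az": 0,"dx": 0,"dy": 0,"dz": 0,"hand": 0.4},
  {"ax": 0,"ay": 0,"az": 0,"dx": 0.2,"dy": 0,"dz": 0.2,"hand": 0.4},
  {"ax": 0,"ay": 0,"az": 0,"dx": 0.2,"dy": 0,"dz": 0.4,"hand": 0.4},
  {"ax": 0,"ay": 0,"az": 0,"dx": 0.2,"dy": 0,"dz": 0.4,"hand": 0.5},
  {"ax": 0,"ay": 0,"az": 0,"dx": 0.2,"dy": 0,"dz": 0.4,"hand": 0.55},
  {"ax": 0,"ay": 0,"az": 0,"dx": 0.2,"dy": 0,"dz": 0.4,"hand": 0.6},
  {"ax": 0,"ay": 0,"az": 0,"dx": 0.2,"dy": 0,"dz": 0.4,"hand": 0.7},
  {"ax": 0,"ay": 0,"az": 0,"dx": 0.2,"dy": 0,"dz": 0.4,"hand": 1},
  {"ax": 0,"ay": 0,"az": 0,"dx": 0.2,"dy": 0,"dz": 0.4,"hand": 1},
])

```text
clock: 10.75
eef_pos: [583.8, 188.0, 295.8]
tool_rot: [-3.139, -0.001, 1.551]
force: [-5.5, 2.0, 4.3]
width: 25.0
gripper_force: 58.6
```

```bash
python3 - <<'E'
from h import *
np.set_printoptions(precision=1,suppress=True)
im=shot('wrist'); cv2.imwrite('pics/w6.png',cv2.resize(np.array(im['pixels'])[100:400,110:450,::-1],None,fx=2,fy=2))
s=read_state(); print(s['eef_pos'],s['force'],s['width'],s['gripper_force'])
print((proj(im,[584,189.4,318.5])-[110,100])*2)
E
```

```text
[583.8 188.  295.8] [-4.9  1.1  3.8] 25.46383149898818 58.64292919635773
[349.3 383.1]
```

View pics/w6.png

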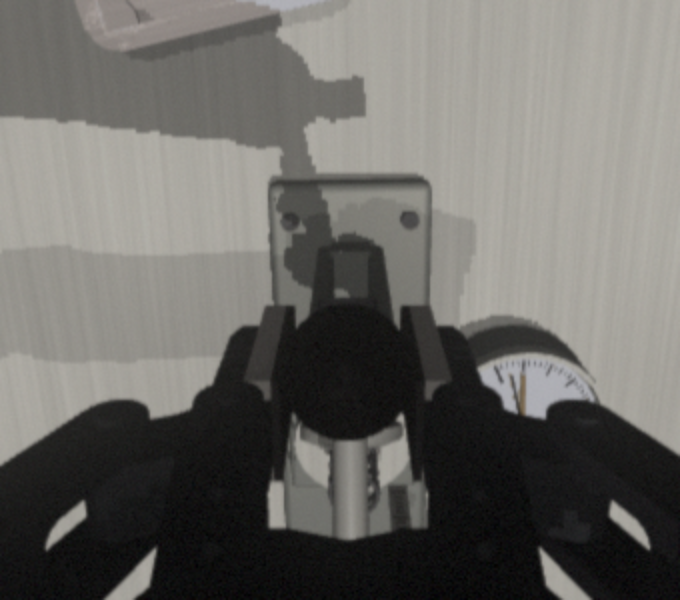

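The ball sits centred between the pads at crop (347,372), and the same width shows 25 mm is just pad compliance. Swinging the lever down along the arc.

send_rows([
  {"ax": 0,"ay": 0,"az": 0,"dx": -1.5,"dy": 0,"dz": -0.7,"hand": 1},
  {"ax": 0,"ay": 0,"az": 0,"dx": -3.4,"dy": 0,"dz": -1.3,"hand": 1},
  {"ax": 0,"ay": 0,"az": 0,"dx": -5.3,"dy": 0.05,"dz": -1.8,"hand": 1},
  {"ax": 0,"ay": 0,"az": 0,"dx": -7.3,"dy": 0.05,"dz": -2.0,"hand": 1},
  {"ax": 0,"ay": 0,"az": 0,"dx": -9.3,"dy": 0.1,"dz": -2.1,"hand": 1},
  {"ax": 0,"ay": 0,"az": 0,"dx": -11.3,"dy": 0.1,"dz": -2.0,"hand": 1},
  {"ax": 0,"ay": 0,"az": 0,"dx": -13.3,"dy": 0.1,"dz": -1.6,"hand": 1},
  {"ax": 0,"ay": 0,"az": 0,"dx": -15.2,"dy": 0.15,"dz": -1.1,"hand": 1},
  {"ax": 0,"ay": 0,"az": 0,"dx": -17.1,"dy": 0.15,"dz": -0.4,"hand": 1},
  {"ax": 0,"ay": 0,"az": 0,"dx": -18.9,"dy": 0.2,"dz": 0.5,"hand": 1},
])

```text
clock: 11.8
eef_pos: [584.1, -5.2, 291.5]
tool_rot: [3.138, 0.002, 1.549]
force: [0.8, 0.1, -0.2]
width: -0.1
gripper_force: 0.0
```

send_rows([
  {"ax": 0,"ay": 0,"az": 0,"dx": -0.8,"dy": 0,"dz": 0.5,"hand": 1},
  {"ax": 0,"ay": 0,"az": 0,"dx": -1.6,"dy": 0,"dz": 1.1,"hand": 1},
  {"ax": 0,"ay": 0,"az": 0,"dx": -2.4,"dy": 0,"dz": 1.7,"hand": 1},
  {"ax": 0,"ay": 0,"az": 0,"dx": -3.2,"dy": 0,"dz": 2.3,"hand": 1},
  {"ax": 0,"ay": 0,"az": 0,"dx": -4,"dy": 0,"dz": 3,"hand": 1},
  {"ax": 0,"ay": 0,"az": 0,"dx": -4.7,"dy": 0,"dz": 3.7,"hand": 1},
  {"ax": 0,"ay": 0,"az": 0,"dx": -5.3,"dy": 0,"dz": 4.5,"hand": 1},
  {"ax": 0,"ay": 0,"az": 0,"dx": -5.9,"dy": 0.05,"dz": 5.2,"hand": 1},
  {"ax": 0,"ay": 0,"az": 0,"dx": -6.5,"dy": 0.05,"dz": 6,"hand": 1},
  {"ax": 0,"ay": 0,"az": 0,"dx": -6.5,"dy": 0.05,"dz": 6,"hand": 1},
])

```text
clock: 12.8
eef_pos: [581.6, -67.6, 229.6]
tool_rot: [-3.14, 0.0, 1.549]
force: [-0.1, -0.5, 0.2]
width: -0.2
gripper_force: 0.0
```

```bash
python3 - <<'E'
from h import *
np.set_printoptions(precision=1,suppress=True)
s=read_state(); print(s['eef_pos'],s['tool_rot'],s['force'],s['width']); p=s['eef_pos']
R=Ro.from_euler('xyz',s['tool_rot'])
# angle from TCP: offset knob-TCP ~ (0,1.5..2.5,+23)
y=p[1]+9.7+2; z=p[2]+23
print('a',np.arctan2(z-140,110-y),'r',np.hypot(z-140,110-y))
def k(a,yaw=-.005):
    y=110-200*np.cos(a); return np.array([583-y*np.sin(yaw),-9.7+y*np.cos(yaw),140+200*np.sin(a)])
for al in np.arange(.6,-.01,-.05): print('%.2f'%al,np.round(k(al)-[0,2,23]-p,1))
E
```

```text
[581.6 -67.6 229.6] [-3.1  0.   1.5] [-0.1 -0.5  0.2] -0.15056298261919374
a 0.5961775351325592 r 200.51814034939662
0.60 [1.1 0.9 0.3]
0.55 [ 1.1 -4.6 -8.1]
0.50 [  1.   -9.6 -16.7]
0.45 [  1.  -14.2 -25.6]
0.40 [  1.  -18.3 -34.7]
0.35 [  1.  -21.9 -44. ]
0.30 [  1.  -25.1 -53.5]
0.25 [  0.9 -27.9 -63.1]
0.20 [  0.9 -30.1 -72.9]
0.15 [  0.9 -31.8 -82.7]
0.10 [  0.9 -33.1 -92.6]
0.05 [   0.9  -33.8 -102.6]
-0.00 [   0.9  -34.1 -112.6]
```

The knob slipped out and the fingers shut. I'll find where the lever is now.

```bash
python3 - <<'E'
from h import *
np.set_printoptions(precision=1,suppress=True)
A=[shot('top'),shot('scene'),shot('wrist')]
a=np.array(A[0]['pixels'])[150:270,200:350,::-1]; b=np.array(A[1]['pixels'])[110:270,190:380,::-1]
a=cv2.resize(a,(400,320)); b=cv2.resize(b,(380,320)); 
cv2.imwrite('pics/m7.png',np.hstack([a,b]))
print(needle(A[2]))
yaw=-.005
for al in(2.25,2.1,1.9,1.7,1.5,1.3,1.1,.9):
    y=110-200*np.cos(al);z=140+200*np.sin(al); X=[583-y*np.sin(yaw),-9.7+y*np.cos(yaw),z]; print(al,np.array(X),proj(A[0],X),proj(A[1],X),((proj(A[0],X)-[200,150])*[400/150,320/120]),400+(proj(A[1],X)-[190,110])[0]*2,(proj(A[1],X)-[190,110])[1]*2)
E
```

```text
dark 1.0 (201) bronze 2.0 (48)
2.25 [584.2 225.9 295.6] [222.8 212.2] [315.8 168.3] [ 60.9 165.8] 651.5522349320186 116.57278171006516
2.1 [584.1 201.3 312.6] [231.4 212. ] [308.1 155.5] [ 83.7 165.3] 636.2837860156776 91.02756845628357
1.9 [583.9 165.  329.3] [244.9 211.9] [297.1 141. ] [119.8 165.1] 614.192010628772 61.945544541147456
1.7 [583.7 126.1 338.3] [260.2 212. ] [285.7 129.9] [160.5 165.4] 591.4578177679304 39.88516701455836
1.5 [583.5  86.2 339.5] [276.3 212.4] [274.7 122.8] [203.3 166.3] 569.4384102810972 25.624936054112197
1.3 [583.3  46.8 332.7] [292.2 212.9] [264.6 119.6] [245.7 167.6] 549.2554506827952 19.265255818161876
1.1 [583.1   9.6 318.2] [306.9 213.5] [255.9 120.2] [285.  169.3] 531.7304366082965 20.36472754733296
0.9 [582.9 -24.  296.7] [319.6 214.2] [248.7 124.1] [319.  171.3] 517.3828401662047 28.117564813344757
```

View pics/m7.png

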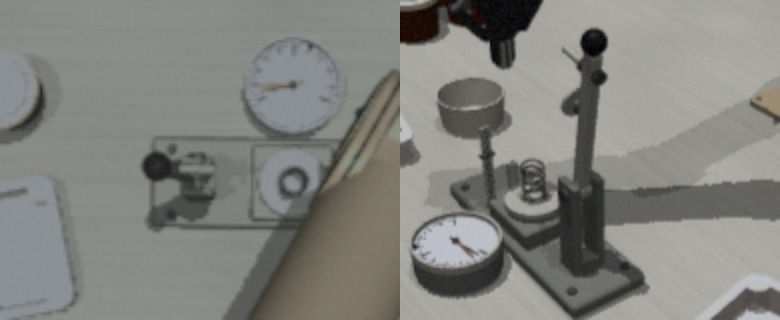

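The mosaic shows the spring still standing on the plate and the knob at (594,41) in the scene half, so the lever is now at about 1.71 rad, nearly upright. It likely slipped because the ball sat near the pads' +y edge. I'll rise, re-centre with the wrist camera and regrip, then move slower.

send_rows([
  {"ax": 0,"ay": 0,"az": 0,"dx": 0,"dy": 0,"dz": -4,"hand": 1},
  {"ax": 0,"ay": 0,"az": 0,"dx": 0,"dy": 0.2,"dz": -8,"hand": 1},
  {"ax": 0,"ay": 0,"az": 0,"dx": 0,"dy": 0.2,"dz": -12.5,"hand": 0.6},
  {"ax": 0,"ay": 0,"az": 0,"dx": 0,"dy": 0.2,"dz": -17,"hand": 0.3},
  {"ax": 0,"ay": 0,"az": 0,"dx": 3,"dy": 0.2,"dz": -17,"hand": 0.3},
  {"ax": 0,"ay": 0,"az": 0,"dx": 7.5,"dy": 0.2,"dz": -17,"hand": 0.3},
  {"ax": 0,"ay": 0,"az": 0,"dx": 12,"dy": 0.2,"dz": -17,"hand": 0.3},
  {"ax": 0,"ay": 0,"az": 0,"dx": 16.5,"dy": 0.2,"dz": -17,"hand": 0.3},
  {"ax": 0,"ay": 0,"az": 0,"dx": 19.7,"dy": 0.2,"dz": -17,"hand": 0.3},
  {"ax": 0,"ay": 0,"az": 0,"dx": 19.7,"dy": 0.2,"dz": -17,"hand": 0.3},
])

```text
clock: 13.95
eef_pos: [588.0, 138.0, 400.1]
tool_rot: [-3.141, -0.003, 1.562]
force: [-0.0, 0.3, -0.2]
width: 59.7
gripper_force: 0.0
```

```bash
cat >> h.py <<'E'
def K(a,yaw=-.005,org=(583,-9.7)):
    y=110-200*np.cos(a); return np.array([org[0]-y*np.sin(yaw),org[1]+y*np.cos(yaw),140+200*np.sin(a)])
def blob(im,c,w,th=45):
    g=cv2.cvtColor(np.array(im['pixels']),cv2.COLOR_RGB2GRAY); u0,v0=[int(max(0,x-w)) for x in c]
    m=(g[v0:v0+2*w,u0:u0+2*w]<th).astype(np.uint8); k,l,s,ce=cv2.connectedComponentsWithStats(m); j=1+np.argmax(s[1:,4])
    d=cv2.distanceTransform(np.pad((l==j).astype(np.uint8),1),2,5); _,r,_,q=cv2.minMaxLoc(d)
    return s[j]+[u0,v0,0,0,0],ce[j]+[u0,v0],'inscribed',np.array(q)-1+[u0,v0],round(r,1)
E
python3 - <<'E'
from h import *
np.set_printoptions(precision=1,suppress=True)
s=read_state(); print(s['eef_pos'],s['force'],s['width'])
im=shot('wrist'); sc=shot('scene'); print('wrist',blob(im,proj(im,K(1.715)),40,28)); print('scene',blob(sc,proj(sc,K(1.715)),14))
for a in(1.65,1.7,1.75,1.8): print(a,K(a),proj(im,K(a)),proj(sc,K(a)))
g=cv2.cvtColor(np.array(im['pixels']),cv2.COLOR_RGB2GRAY); c=proj(im,K(1.715)).astype(int); print(g[c[1]-40:c[1]+41:4,c[0]-40:c[0]+41:4])
E
```

```text
[588.  138.  400.1] [-0.   0.3 -0.2] 59.677194406098224
wrist (array([281, 231,  11,  15,  47]), array([286.2, 238.1]), 'inscribed', array([286, 231]), 1.0)
scene (array([281, 125,  12,  14, 131]), array([286.4, 130.9]), 'inscribed', array([286, 131]), 6.0)
1.65 [583.6 116.1 339.4] [278.1 257.2] [282.9 127.8]
1.7 [583.7 126.1 338.3] [278.  243.2] [285.7 129.9]
1.75 [583.7 135.9 336.8] [277.9 228.8] [288.6 132.3]
1.8 [583.8 145.7 334.8] [277.8 214.1] [291.4 135. ]
[[152 154 156  80 129 128  41  76  71  45  51  48  62  53 114  94  67 122
  121  92 139]
 [152 153 155  87 129 128  53  75  69  44  51  50  54  57 113  85  77 121
  121  91 136]
 [152 152 156  84 127 126  51  73  49  37  40  37  42  58 109  81  72 116
  119  85 139]
 [152 150 155  87 125 127  94  59  44  48  48  46  45  66 110  83 108 120
  118  87 138]
 [132 134 140  83 125 127 113  56  45  47  48  39  40  76 104  85 117 118
  117  88 138]
 [135 132 135 102 111  98  99  86  82  39  41  41  43 107  89  91 112 113
  119  83 140]
 [134 133 132 130  92  42  45  37  27  32  30  31  27  30  40  42  43  41
  116  82  96]
 [134 133
[... 537 characters left out ...]
6 134  97  82  80  33  30  29  30  31  28  35  64 144 143 135
  101  75  69]
 [133 136 136 128  93  97 141  75  33  31  31  33  32  38 127 145 144 144
  108 101  90]
 [154 153 155 145  90 113 142 137 101  47  67  79  49  43 128 141 141 144
  105 113 132]
 [153 153 158 152  99 101 138 139 139  67 141 129  56  46 142 142 143 123
  104 114 138]
 [153 155 156 149  97 106 142 137 138  67 137 128  71  67 139 140 144 105
  107 129 154]
 [155 154 159 153  97 102 114 148 143  61 136 128  89  73 137 141 111 104
  117 149 154]
 [155 155 159 155  93 105 112 114 147  74 137 129 103  57 156 118 113 111
  114 147 154]
 [155 156 157 154  91 110 112 112 111  87 137 130  67 104 110  67  63 111
  119 150 155]]
```

```bash
python3 - <<'E'
from h import *
im=shot('wrist'); print(proj(im,K(1.713))); p=read_state()['eef_pos']; print(p)
g=cv2.cvtColor(np.array(im['pixels']),cv2.COLOR_RGB2GRAY); c=proj(im,K(1.713)).astype(int)
m=np.zeros_like(g); m[c[1]-30:c[1]+30,c[0]-30:c[0]+30]=(g[c[1]-30:c[1]+30,c[0]-30:c[0]+30]<37)
m=cv2.morphologyEx(m,cv2.MORPH_OPEN,np.ones((15,15),np.uint8)); print(cv2.boundingRect(m),cv2.moments(m,True)['m10']/m.sum(),cv2.moments(m,True)['m01']/m.sum())
go(K(1.713)-[0,0,23],yaw=np.pi/2-.01)
E
```

```text
[277.47858863 229.45640997]
[588.32111271 129.66918995 401.11775903]
(269, 210, 27, 29) 283.01724137931035 223.16724137931035
d cm [-0.11 -0.47  8.61] a [ 0.001  0.001 -0.01 ]
```

```bash
python3 - <<'E'
from h import *
np.set_printoptions(precision=1,suppress=True)
for k in range(2):
    im=shot('wrist'); p=read_state()['eef_pos']; c=proj(im,K(1.713)); print(p,c)
    g=cv2.cvtColor(np.array(im['pixels']),cv2.COLOR_RGB2GRAY); c=c.astype(int)
    w=g[c[1]-40:c[1]+40,c[0]-40:c[0]+40]; m=cv2.morphologyEx((w<38).astype(np.uint8),cv2.MORPH_CLOSE,np.ones((3,3)))
    m=cv2.morphologyEx(m,cv2.MORPH_OPEN,cv2.getStructuringElement(2,(21,21)))
    M=cv2.moments(m,True); print(np.array(cv2.boundingRect(m))+[c[0]-40,c[1]-40,0,0],M['m10']/M['m00']+c[0]-40,M['m01']/M['m00']+c[1]-40,M['m00'])
    q=ray(im,M['m10']/M['m00']+c[0]-40,M['m01']/M['m00']+c[1]-40,338); print(q)
E
```

```text
[588.4 128.9 401.3] [277.3 227.1]
[258 205  39  40] 276.68688524590164 224.56639344262294 1220.0
[583.4 130.5 338. ]
[588.4 128.6 401.3] [277.1 225.9]
[257 203  39  41] 276.2659053833605 223.10032626427403 1226.0
[583.2 130.7 338. ]
```

send_rows([
  {"ax": 0,"ay": 0,"az": 0,"dx": 0.2,"dy": -0.5,"dz": 2,"hand": 0.3},
  {"ax": 0,"ay": 0,"az": 0,"dx": 0.2,"dy": -0.5,"dz": 4,"hand": 0.3},
  {"ax": 0,"ay": 0,"az": 0,"dx": 0.2,"dy": -0.5,"dz": 6,"hand": 0.3},
  {"ax": 0,"ay": 0,"az": 0,"dx": 0.2,"dy": -0.5,"dz": 7.5,"hand": 0.3},
  {"ax": 0,"ay": 0,"az": 0,"dx": 0.2,"dy": -0.5,"dz": 8.3,"hand": 0.3},
  {"ax": 0,"ay": 0,"az": 0,"dx": 0.2,"dy": -0.5,"dz": 8.6,"hand": 0.3},
  {"ax": 0,"ay": 0,"az": 0,"dx": 0.2,"dy": -0.5,"dz": 8.6,"hand": 0.3},
  {"ax": 0,"ay": 0,"az": 0,"dx": 0.2,"dy": -0.5,"dz": 8.6,"hand": 0.4},
  {"ax": 0,"ay": 0,"az": 0,"dx": 0.2,"dy": -0.5,"dz": 8.6,"hand": 0.4},
  {"ax": 0,"ay": 0,"az": 0,"dx": 0.2,"dy": -0.5,"dz": 8.6,"hand": 0.45},
])

```text
clock: 15.2
eef_pos: [583.7, 132.4, 315.3]
tool_rot: [3.141, -0.0, 1.551]
force: [0.9, 0.4, -0.3]
width: 47.3
gripper_force: 0.0
```

```bash
cat >> h.py <<'E'
def ball(im,a,w=70,k=61,th=38):
    c=proj(im,K(a)).astype(int); g=cv2.cvtColor(np.array(im['pixels']),cv2.COLOR_RGB2GRAY)
    m=(g[max(0,c[1]-w):c[1]+w,c[0]-w:c[0]+w]<th).astype(np.uint8); m=cv2.morphologyEx(m,cv2.MORPH_OPEN,cv2.getStructuringElement(2,(k,k)))
    M=cv2.moments(m,True); u=M['m10']/M['m00']+c[0]-w; v=M['m01']/M['m00']+max(0,c[1]-w)
    return c,np.array([u,v]),M['m00'],np.array(cv2.boundingRect(m))+[c[0]-w,max(0,c[1]-w),0,0],ray(im,u,v,K(a)[2])
E
python3 - <<'E'
from h import *
np.set_printoptions(precision=1,suppress=True)
im=shot('wrist'); s=read_state(); print(s['eef_pos'],s['force'],s['width'])
for k in(35,45,55): print(ball(im,1.72,k=k))
E
```

```text
[583.6 132.4 315.2] [ 0.1 -0.   0.5] 46.664555785513656
(array([284, 299]), array([283.6, 299. ]), 3387.0, array([252, 265,  64,  68]), array([583.2, 130.1, 337.8]))
(array([284, 299]), array([283.6, 299. ]), 3376.0, array([252, 265,  64,  68]), array([583.3, 130.1, 337.8]))
(array([284, 299]), array([283.6, 299.1]), 3340.0, array([252, 266,  64,  67]), array([583.2, 130. , 337.8]))
```

send_rows([
  {"ax": 0,"ay": 0,"az": 0,"dx": -0.2,"dy": -0.03,"dz": 0,"hand": 0.45},
  {"ax": 0,"ay": 0,"az": 0,"dx": -0.2,"dy": -0.03,"dz": 0,"hand": 0.5},
  {"ax": 0,"ay": 0,"az": 0,"dx": -0.2,"dy": -0.03,"dz": 0,"hand": 0.55},
  {"ax": 0,"ay": 0,"az": 0,"dx": -0.2,"dy": -0.03,"dz": 0,"hand": 0.6},
  {"ax": 0,"ay": 0,"az": 0,"dx": -0.2,"dy": -0.03,"dz": 0,"hand": 0.65},
  {"ax": 0,"ay": 0,"az": 0,"dx": -0.2,"dy": -0.03,"dz": 0,"hand": 0.75},
  {"ax": 0,"ay": 0,"az": 0,"dx": -0.2,"dy": -0.03,"dz": 0,"hand": 1},
  {"ax": 0,"ay": 0,"az": 0,"dx": -0.2,"dy": -0.03,"dz": 0,"hand": 1},
])

```text
clock: 16.05
eef_pos: [583.7, 130.4, 315.1]
tool_rot: [3.14, -0.0, 1.551]
force: [2.1, 0.2, 1.7]
width: 25.4
gripper_force: 58.7
```

```bash
python3 - <<'E'
from h import *
np.set_printoptions(precision=1,suppress=True)
im=shot('wrist'); s=read_state(); print(s['eef_pos'],s['force'],s['width'],s['gripper_force'])
for k in(35,45,55): print(ball(im,1.72,k=k))
R=Ro.from_euler('xyz',s['tool_rot'])
for a in np.arange(1.7,1.29,-.04): print('%.2f'%a,np.round(R.inv().apply(K(a)-K(1.72))/10,2))
E
```

```text
[583.7 130.4 315.1] [2.1 0.6 1.7] 25.06144533257575 58.736371994018555
(array([284, 295]), array([283.8, 312.9]), 8581.0, array([214, 261, 140, 104]), array([583.2, 121.4, 337.8]))
(array([284, 295]), array([283.7, 313.2]), 8371.0, array([214, 261, 140, 104]), array([583.2, 121.3, 337.8]))
(array([284, 295]), array([283.7, 313.9]), 8017.0, array([214, 262, 140, 103]), array([583.2, 121. , 337.8]))
1.70 [-0.4  0.  -0.1]
1.66 [-1.2  0.  -0.1]
1.62 [-2.   0.  -0.2]
1.58 [-2.8  0.  -0.2]
1.54 [-3.6  0.1 -0.2]
1.50 [-4.4  0.1 -0.2]
1.46 [-5.2  0.1 -0.1]
1.42 [-6.   0.1  0. ]
1.38 [-6.8  0.1  0.1]
1.34 [-7.5  0.1  0.3]
1.30 [-8.3  0.1  0.5]
```

Forces are small and the grip is centred. Next comes a slow trial stretch.

send_rows([
  {"ax": 0,"ay": 0,"az": 0,"dx": -0.2,"dy": 0,"dz": -0.03,"hand": 1},
  {"ax": 0,"ay": 0,"az": 0,"dx": -0.6,"dy": 0,"dz": -0.08,"hand": 1},
  {"ax": 0,"ay": 0,"az": 0,"dx": -1.2,"dy": 0,"dz": -0.14,"hand": 1},
  {"ax": 0,"ay": 0,"az": 0,"dx": -2,"dy": 0.02,"dz": -0.19,"hand": 1},
  {"ax": 0,"ay": 0,"az": 0,"dx": -2.8,"dy": 0.03,"dz": -0.22,"hand": 1},
  {"ax": 0,"ay": 0,"az": 0,"dx": -3.6,"dy": 0.04,"dz": -0.22,"hand": 1},
  {"ax": 0,"ay": 0,"az": 0,"dx": -4.2,"dy": 0.05,"dz": -0.2,"hand": 1},
  {"ax": 0,"ay": 0,"az": 0,"dx": -4.4,"dy": 0.05,"dz": -0.18,"hand": 1},
])

```text
clock: 16.9
eef_pos: [583.5, 85.5, 316.8]
tool_rot: [3.14, -0.0, 1.55]
force: [5.2, 1.8, 1.5]
width: 25.2
gripper_force: 59.1
```

```bash
cat >> h.py <<'E'
def st():
    s=read_state(); p=s['eef_pos']; y=p[1]+9.7; z=p[2]+22.7
    print(np.round(p,1),'F',np.round(s['force'],1),'w',round(s['width'],1),'g',round(s['gripper_force'],1),'a',round(np.arctan2(z-140,110-y),3),'r',round(np.hypot(z-140,110-y),1),'t',s['clock']); return s
E
python3 - <<'E'
from h import *
np.set_printoptions(precision=1,suppress=True)
s=st(); R=Ro.from_euler('xyz',s['tool_rot'])
for a in np.arange(1.46,.3,-.05): print('%.2f'%a,np.round(R.inv().apply(K(a)-K(1.5))/10,2))
E
```

```text
[583.5  85.5 316.8] F [5.2 1.8 1.5] w 25.2 g 59.1 a 1.497 r 200.1 t 16.9
1.46 [-0.8  0.   0.1]
1.41 [-1.8  0.   0.2]
1.36 [-2.8  0.   0.4]
1.31 [-3.7  0.1  0.6]
1.26 [-4.7  0.1  0.9]
1.21 [-5.7  0.1  1.2]
1.16 [-6.6  0.1  1.6]
1.11 [-7.5  0.1  2. ]
1.06 [-8.4  0.1  2.5]
1.01 [-9.2  0.1  3. ]
0.96 [-10.1   0.1   3.6]
0.91 [-10.9   0.2   4.2]
0.86 [-11.6   0.2   4.8]
0.81 [-12.4   0.2   5.5]
0.76 [-13.1   0.2   6.2]
0.71 [-13.8   0.2   6.9]
0.66 [-14.4   0.2   7.7]
0.61 [-15.    0.2   8.5]
0.56 [-15.5   0.2   9.3]
0.51 [-16.    0.2  10.2]
0.46 [-16.5   0.2  11.1]
0.41 [-16.9   0.2  12. ]
0.36 [-17.3   0.2  12.9]
0.31 [-17.6   0.2  13.8]
```

send_rows([
  {"ax": 0,"ay": 0,"az": 0,"dx": -0.4,"dy": 0.03,"dz": 0.03,"hand": 1},
  {"ax": 0,"ay": 0,"az": 0,"dx": -1.1,"dy": 0.06,"dz": 0.1,"hand": 1},
  {"ax": 0,"ay": 0,"az": 0,"dx": -1.8,"dy": 0.08,"dz": 0.2,"hand": 1},
  {"ax": 0,"ay": 0,"az": 0,"dx": -2.8,"dy": 0.1,"dz": 0.38,"hand": 1},
  {"ax": 0,"ay": 0,"az": 0,"dx": -3.7,"dy": 0.12,"dz": 0.6,"hand": 1},
  {"ax": 0,"ay": 0,"az": 0,"dx": -4.7,"dy": 0.14,"dz": 0.9,"hand": 1},
  {"ax": 0,"ay": 0,"az": 0,"dx": -5.7,"dy": 0.16,"dz": 1.23,"hand": 1},
  {"ax": 0,"ay": 0,"az": 0,"dx": -6.6,"dy": 0.18,"dz": 1.6,"hand": 1},
  {"ax": 0,"ay": 0,"az": 0,"dx": -7.5,"dy": 0.2,"dz": 2.0,"hand": 1},
  {"ax": 0,"ay": 0,"az": 0,"dx": -8.4,"dy": 0.2,"dz": 2.5,"hand": 1},
])

```text
clock: 17.9
eef_pos: [581.9, 1.7, 290.5]
tool_rot: [-3.139, -0.0, 1.55]
force: [-0.5, 1.0, 2.2]
width: 0.2
gripper_force: 1.2
```

```bash
python3 - <<'E'
from h import *
s=st()
for i in range(2): shot('top')
st()
E
```

```text
[581.9   1.7 290.5] F [-0.5  1.   2.2] w 0.2 g 1.2 a 1.053 r 199.3 t 17.9
[581.8   0.7 290.4] F [-0.7  0.6  0.6] w 0.1 g 0.0 a 1.049 r 199.8 t 18.0
```

It slipped again. I'll locate the lever, then use a slower motion.

```bash
python3 - <<'E'
from h import *
np.set_printoptions(precision=1,suppress=True)
sc=shot('scene'); im=shot('wrist'); print(needle(im))
g=cv2.cvtColor(np.array(sc['pixels']),cv2.COLOR_RGB2GRAY)
m=cv2.morphologyEx((g<45).astype(np.uint8),cv2.MORPH_OPEN,cv2.getStructuringElement(2,(9,9)))
n,l,s,c=cv2.connectedComponentsWithStats(m)
for i in range(1,n):
    if s[i][4]<400 and s[i][1]<200: print('scene blob',s[i],c[i])
for a in np.arange(1.8,.9,-.1): print('%.1f'%a,K(a),proj(sc,K(a)),proj(im,K(a)))
st()
E
```

```text
dark 1.0 (267) bronze 1.9 (48)
scene blob [234   7  11  15 128] [238.9  14. ]
scene blob [414  22  17  30 371] [421.3  36.1]
scene blob [247  42  17  10 120] [254.9  46.6]
scene blob [213 103  28  20 378] [226.3 113.3]
scene blob [171 106  12  15 117] [176.4 113.1]
scene blob [184 114  25  17 350] [196.5 122.3]
1.8 [583.8 145.7 334.8] [291.4 135. ] [ 277.7 -207.3]
1.7 [583.7 126.1 338.3] [285.7 129.9] [ 279.3 -110.9]
1.6 [583.6 106.1 339.9] [280.1 125.9] [280.8 -15.9]
1.5 [583.5  86.2 339.5] [274.7 122.8] [282.3  70.7]
1.4 [583.4  66.3 337.1] [269.5 120.7] [283.5 144.7]
1.3 [583.3  46.8 332.7] [264.6 119.6] [284.6 204.3]
1.2 [583.2  27.8 326.4] [260.1 119.5] [285.4 250.1]
1.1 [583.1   9.6 318.2] [255.9 120.2] [286.  283.6]
1.0 [583.   -7.8 308.3] [252.1 121.7] [286.4 306.9]
[582.6   2.4 291.1] F [-0.1  0.2 -0.4] w 0.0 g 0.0 a 1.058 r 199.5 t 18.1
```

```bash
python3 - <<'E'
from h import *
np.set_printoptions(precision=1,suppress=True)
im=shot('wrist'); g=cv2.cvtColor(np.array(im['pixels']),cv2.COLOR_RGB2GRAY)
print(g[0:400:10,220:350:8])
sc=shot('scene'); g=cv2.cvtColor(np.array(sc['pixels']),cv2.COLOR_RGB2GRAY); print(g[108:140:2,248:296:3])
E
```

```text
[[177 178 171 175 177 180 176 176 173 173 174 175 176 178 170 170 174]
 [176 178 174 176 178 181 175 177 173 171 173 172 176 177 169 171 173]
 [176 179 174 177 181 179 175 179 175 174 174 173 174 178 171 173 173]
 [174 181 174 174 181 180 174 178 172 172 176 172 176 177 171 174 173]
 [174 179 105 142 147 147 149 148 152 151 149 152 153 152 171 177 175]
 [174 180  96 148 147 147 149 149 150 151 151 152 139 149 173 177 174]
 [177 178 103  91  87 142  98 146 150 149 140 112  91 150 173 180 175]
 [175 179 139 146  80 140  61 147 150 122 144 107 147 151 174 181 176]
 [177 176 120 137  87 140  78  90  95 133 144 106 144 148 173 180 177]
 [177 177 167 140  60 139  59  92  92  78 145 106 145 146 173 181 176]
 [113 171 175 125  91  90  60  91  91  82 119  96 146 142 177 183 175]
 [110 109 113  89  87  86 123  90  91  86 125 126 146 143 178 186 177]
 [108 106 110  88  88  88 115  76  79  85 127 143 145 139 176 183 179]
 [105 109 110  88  87  87  46  44  45  46  48 143 145 133 177 182 180]
 [110 108 113  83  86  84  59  68  74  71  51 144 140 130 178 122 114]
 [110 108 110  81  88  86  59  71  
[... 2113 characters left out ...]
 167 168 166 168 170 169 168]
 [ 17   6  60   9  10  10   6  40 166 167 169 168 168 170 167 165]
 [ 48  19  59  15  10  10   0  82 166 166 168 166 167 168 169 165]
 [ 45  16  57  20   5  13   6 169 169 167 164 165 166 167 169 166]
 [107  18  56  27  25  25  67 132 170 170 169 163 164 164 168 167]
 [158  17  46  20 132  60  86  97 164 168 169 168 165 164 162 166]
 [164 127  59  35 140  61 100  99 164 165 169 168 167 166 165 163]
 [164 164 103 114 135  58 101  68 147 168 164 169 167 163 167 165]
 [163 165  89  64  44  58  78  43  50 165 167 163 168 168 169 170]
 [165 164 160 120  89  56  48  38  42 166 166 166 162 165 169 167]
 [165 167 164 165 158  71  64  38  76 168 164 165 163 166 165 165]]
```

The wrist image puts the ball at about (284,217), so the lever is at 1.27 rad. The pinch creeps when pulled, so for the downstroke I'll press the ball from above with shut fingertips. First, get over it.

```bash
python3 - <<'E'
from h import *
s=st(); R=Ro.from_euler('xyz',s['tool_rot'])
print(np.round(R.inv().apply(K(1.27)+[0,2,18]-s['eef_pos'])/10,2))
for a in np.arange(1.27,-.01,-.03): print('%.2f'%a,*np.round(R.inv().apply(K(a)-K(1.27))/10,2))
E
```

```text
[583.    3.  291.5] F [ 0.1  0.8 -0.5] w -0.2 g 0.0 a 1.061 r 199.5 t 18.2
[ 4.   -0.05 -5.76]
1.27 0.0 0.0 0.0
1.24 -0.57 0.01 0.19
1.21 -1.13 0.02 0.39
1.18 -1.69 0.02 0.61
1.15 -2.24 0.03 0.85
1.12 -2.79 0.04 1.1
1.09 -3.32 0.05 1.37
1.06 -3.85 0.05 1.65
1.03 -4.37 0.06 1.95
1.00 -4.88 0.07 2.27
0.97 -5.38 0.08 2.6
0.94 -5.87 0.08 2.95
0.91 -6.35 0.09 3.31
0.88 -6.82 0.1 3.68
0.85 -7.27 0.1 4.07
0.82 -7.72 0.11 4.48
0.79 -8.15 0.12 4.89
0.76 -8.57 0.12 5.32
0.73 -8.98 0.13 5.76
0.70 -9.37 0.13 6.21
0.67 -9.75 0.14 6.68
0.64 -10.12 0.14 7.15
0.61 -10.47 0.15 7.64
0.58 -10.81 0.15 8.14
0.55 -11.13 0.16 8.64
0.52 -11.43 0.16 9.16
0.49 -11.72 0.17 9.68
0.46 -12.0 0.17 10.22
0.43 -12.26 0.18 10.76
0.40 -12.5 0.18 11.31
0.37 -12.72 0.18 11.86
0.34 -12.93 0.19 12.43
0.31 -13.12 0.19 13.0
0.28 -13.3 0.19 13.57
0.25 -13.46 0.19 14.15
0.22 -13.6 0.2 14.73
0.19 -13.72 0.2 15.32
0.16 -13.82 0.2 15.91
0.13 -13.91 0.2 16.5
0.10 -13.98 0.2 17.1
0.07 -14.03 0.2 17.7
0.04 -14.06 0.2 18.3
0.01 -14.08 0.2 18.9
```

send_rows([
  {"ax": 0,"ay": 0,"az": 0,"dx": 0,"dy": 0,"dz": -2,"hand": 1},
  {"ax": 0,"ay": 0,"az": 0,"dx": 0,"dy": 0,"dz": -4.5,"hand": 1},
  {"ax": 0,"ay": 0,"az": 0,"dx": 0,"dy": 0,"dz": -6.5,"hand": 1},
  {"ax": 0,"ay": 0,"az": 0,"dx": 0.5,"dy": 0,"dz": -7.5,"hand": 1},
  {"ax": 0,"ay": 0,"az": 0,"dx": 1.5,"dy": 0,"dz": -7.5,"hand": 1},
  {"ax": 0,"ay": 0,"az": 0,"dx": 2.7,"dy": 0,"dz": -7.5,"hand": 1},
  {"ax": 0,"ay": 0,"az": 0,"dx": 3.7,"dy": 0,"dz": -7.5,"hand": 1},
  {"ax": 0,"ay": 0,"az": 0,"dx": 4.1,"dy": 0,"dz": -7.5,"hand": 1},
  {"ax": 0,"ay": 0,"az": 0,"dx": 4.1,"dy": 0,"dz": -7.5,"hand": 1},
  {"ax": 0,"ay": 0,"az": 0,"dx": 4.1,"dy": 0,"dz": -7.5,"hand": 1},
])

```text
clock: 19.2
eef_pos: [583.7, 43.1, 366.2]
tool_rot: [-3.141, 0.001, 1.551]
force: [-0.5, -0.4, 0.3]
width: -0.0
gripper_force: 0.0
```

```bash
python3 - <<'E'
from h import *
np.set_printoptions(precision=1,suppress=True)
im=shot('wrist'); s=st(); g=cv2.cvtColor(np.array(im['pixels']),cv2.COLOR_RGB2GRAY)
for a in(1.2,1.27,1.34): print(a,K(a),proj(im,K(a)),proj(im,K(a)+[0,14,0]))
print(g[200:400:8,236:332:8])
E
```

```text
[583.7  42.7 366.4] F [-0.5  0.1  0.3] w -0.3 g 0.0 a 1.344 r 255.7 t 19.25
1.2 [583.2  27.8 326.4] [283.9 261.4] [283.5 240.5]
1.27 [583.3  41.  331. ] [283.6 244.7] [283.1 222.4]
1.34 [583.3  54.5 334.7] [283.2 225.4] [282.7 201.8]
[[158 156 114 171  72  47  48  50  73 164 113  82]
 [142 137  96 161 150  73  75  65 163 162 105  86]
 [141 140  88 118 149 100  97  89 161 142 105 142]
 [142 147  85 109  70  28  27  32 138 114 101 143]
 [142 142  80 105  34  30  28  28  25  96  98 141]
 [143 141  79  49  30  32  30  25  27  50  96 141]
 [142 144  78  85  31  30  30  30  28  40  97 141]
 [163 164  87 104  34  52  27  54  28  43  73 141]
 [162 163 126  34  37  53  23  52  28  26  85 140]
 [162 162 112  31  52  52  27  51  33  25 123 159]
 [160 159  33  29  52  51  21  52  47  29  70 160]
 [162 160  35  28  54  53  24  51  45  24  26 160]
 [161 120  27  22  25  27  25  20  24  25  25 153]
 [158  26  28  22  17  25  26  16  22  26  26  25]
 [ 27  25  25  22  23  21  26  22  23  19  24  22]
 [ 25  24  22  20  20  20  24  14  20  19  19  21]
 [ 22  12  25  19  11  19  23  16  17  15  19  15]
 [ 18  18  15  19  16  14  20  19  11  18  18  17]
 [ 17  18  17  13  10  17 151  15  12  15  16  16]
 [ 14  15   5  16  11  14 152  11   6  14  16  12]
 [ 16  12  10  18  13  20 154  14   8  16  20  13]
 [ 11   4  18  11  19  50 150  19  14   8  11  13]
 [ 18  13  14  10  16  16   3  15  12  18  11  10]
 [ 10  13  10  12  12  12  12  15  13  12  15   6]
 [ 10  10   6  10   7   9  13   9   8  11   4   4]]
```

send_rows([
  {"ax": 0,"ay": 0,"az": 0,"dx": 0,"dy": 0,"dz": 0.8,"hand": 1},
  {"ax": 0,"ay": 0,"az": 0,"dx": 0,"dy": 0,"dz": 1.6,"hand": 1},
  {"ax": 0,"ay": 0,"az": 0,"dx": 0,"dy": 0,"dz": 2.0,"hand": 1},
  {"ax": 0,"ay": 0,"az": 0,"dx": -0.5,"dy": 0,"dz": 2.3,"hand": 1},
  {"ax": 0,"ay": 0,"az": 0,"dx": -1.1,"dy": 0,"dz": 2.5,"hand": 1},
  {"ax": 0,"ay": 0,"az": 0,"dx": -1.7,"dy": 0,"dz": 2.7,"hand": 1},
  {"ax": 0,"ay": 0,"az": 0,"dx": -2.2,"dy": 0,"dz": 2.95,"hand": 1},
  {"ax": 0,"ay": 0,"az": 0,"dx": -2.8,"dy": 0,"dz": 3.2,"hand": 1},
  {"ax": 0,"ay": 0,"az": 0,"dx": -3.3,"dy": 0,"dz": 3.5,"hand": 1},
  {"ax": 0,"ay": 0,"az": 0,"dx": -3.8,"dy": 0,"dz": 3.75,"hand": 1},
])

```text
clock: 20.25
eef_pos: [583.2, 3.0, 329.8]
tool_rot: [3.14, 0.002, 1.549]
force: [-2.2, -3.0, 7.7]
width: -0.0
gripper_force: 3.5
```

```bash
cat >> h.py <<'E'
def edge(im,th=45):
    "row of the knob's far edge in the wrist view, and the angle it means"
    g=cv2.GaussianBlur(cv2.cvtColor(np.array(im['pixels']),cv2.COLOR_RGB2GRAY),(5,5),0)[:,278:290].mean(1)
    v=300
    while v>0 and g[v]>th: v-=1
    k=255
    while k>5 and g[k-4:k].mean()<th: k-=1
    A=np.arange(-.02,2.2,.005); P=np.array([proj(im,K(a)+[0,14,0])[1] for a in A]); ok=np.abs(P-k)
    return k,[round(x,3) for x in A[np.argsort(ok)[:3]]]
E
python3 - <<'E'
from h import *
im=shot('wrist'); s=st(); print(edge(im)); p=s['eef_pos']
for a in(1.0,1.06,1.12,1.2,1.27): print(a,K(a),proj(im,K(a)+[0,14,0]))
E
```

```text
[583.1   2.1 329.4] F [-1.3 -3.   3.3] w -0.2 g 2.0 a 1.137 r 233.7 t 20.3
(229, [np.float64(1.075), np.float64(1.07), np.float64(1.08)])
1.0 [583.00969765  -7.76048542 308.29419696] [283.72613021 245.69840352]
1.06 [583.06112766   2.52543081 314.47109647] [283.41952575 232.23944352]
1.12 [583.11431708  13.16322495 320.02008844] [283.06627262 216.20619979]
1.2 [583.18764146  27.82798    326.40781719] [282.51801578 190.48025216]
1.27 [583.25371807  41.04319112 331.02017112] [281.96290898 163.62534354]
```

send_rows([
  {"ax": 0,"ay": 0,"az": 0,"dx": -0.5,"dy": 0,"dz": 0.3,"hand": 1},
  {"ax": 0,"ay": 0,"az": 0,"dx": -1.0,"dy": 0,"dz": 0.6,"hand": 1},
  {"ax": 0,"ay": 0,"az": 0,"dx": -1.5,"dy": 0,"dz": 0.95,"hand": 1},
  {"ax": 0,"ay": 0,"az": 0,"dx": -2.0,"dy": 0,"dz": 1.3,"hand": 1},
  {"ax": 0,"ay": 0,"az": 0,"dx": -2.5,"dy": 0.03,"dz": 1.65,"hand": 1},
  {"ax": 0,"ay": 0,"az": 0,"dx": -2.95,"dy": 0.04,"dz": 2.05,"hand": 1},
  {"ax": 0,"ay": 0,"az": 0,"dx": -3.4,"dy": 0.05,"dz": 2.4,"hand": 1},
  {"ax": 0,"ay": 0,"az": 0,"dx": -3.85,"dy": 0.06,"dz": 2.8,"hand": 1},
  {"ax": 0,"ay": 0,"az": 0,"dx": -4.3,"dy": 0.06,"dz": 3.25,"hand": 1},
  {"ax": 0,"ay": 0,"az": 0,"dx": -4.7,"dy": 0.06,"dz": 3.65,"hand": 1},
])

```text
clock: 21.3
eef_pos: [582.5, -41.3, 291.7]
tool_rot: [-3.141, -0.001, 1.551]
force: [-0.7, -0.4, 0.3]
width: 0.1
gripper_force: 0.2
```

```bash
python3 - <<'E'
from h import *
im=shot('wrist'); s=st(); print(edge(im)); p=s['eef_pos']; print(K(.76)-p,needle(im))
E
```

```text
[582.  -42.1 291.2] F [-0.5 -0.8 -0.1] w 0.1 g 0.0 a 0.885 r 224.7 t 21.35
(238, [np.float64(0.0), np.float64(0.005), np.float64(0.765)])
[  0.81087948  -2.59599016 -13.37136852] dark 0.9 (239) bronze 1.9 (46)
```

send_rows([
  {"ax": 0,"ay": 0,"az": 0,"dx": -0.4,"dy": 0.03,"dz": 0.4,"hand": 1},
  {"ax": 0,"ay": 0,"az": 0,"dx": -0.8,"dy": 0.05,"dz": 0.9,"hand": 1},
  {"ax": 0,"ay": 0,"az": 0,"dx": -1.2,"dy": 0.07,"dz": 1.35,"hand": 1},
  {"ax": 0,"ay": 0,"az": 0,"dx": -1.55,"dy": 0.08,"dz": 1.85,"hand": 1},
  {"ax": 0,"ay": 0,"az": 0,"dx": -1.9,"dy": 0.1,"dz": 2.3,"hand": 1},
  {"ax": 0,"ay": 0,"az": 0,"dx": -2.25,"dy": 0.1,"dz": 2.8,"hand": 1},
  {"ax": 0,"ay": 0,"az": 0,"dx": -2.6,"dy": 0.1,"dz": 3.3,"hand": 1},
  {"ax": 0,"ay": 0,"az": 0,"dx": -2.9,"dy": 0.1,"dz": 3.8,"hand": 1},
  {"ax": 0,"ay": 0,"az": 0,"dx": -3.2,"dy": 0.1,"dz": 4.3,"hand": 1},
  {"ax": 0,"ay": 0,"az": 0,"dx": -3.5,"dy": 0.1,"dz": 4.8,"hand": 1},
])

```text
clock: 22.35
eef_pos: [583.0, -76.9, 244.1]
tool_rot: [-3.142, -0.0, 1.551]
force: [0.3, -0.5, 0.5]
width: -0.3
gripper_force: 0.1
```

```bash
python3 - <<'E'
from h import *
im=shot('wrist'); s=st(); print(edge(im)); p=s['eef_pos']; print(K(.46)-p,needle(im))
R=Ro.from_euler('xyz',s['tool_rot'])
for a in np.arange(.43,-.01,-.03): print('%.2f'%a,*np.round(R.inv().apply(K(a)+[0,1,14]-p)/10,2))
E
```

```text
[582.5 -77.3 243.4] F [ 0.3 -0.2 -0.9] w -0.0 g 0.0 a 0.617 r 217.8 t 22.4
(235, [np.float64(0.46), np.float64(0.29), np.float64(0.285)])
[  0.19787423  -1.56268625 -14.59699181] dark 0.9 (209) bronze 1.9 (47)
0.43 -0.31 0.03 0.6
0.40 -0.56 0.03 1.15
0.37 -0.78 0.03 1.71
0.34 -0.99 0.04 2.27
0.31 -1.18 0.04 2.84
0.28 -1.35 0.05 3.41
0.25 -1.51 0.05 3.99
0.22 -1.65 0.05 4.57
0.19 -1.77 0.05 5.16
0.16 -1.88 0.06 5.75
0.13 -1.96 0.06 6.35
0.10 -2.03 0.06 6.94
0.07 -2.08 0.06 7.54
0.04 -2.12 0.06 8.14
0.01 -2.13 0.07 8.74
```

send_rows([
  {"ax": 0,"ay": 0,"az": 0,"dx": -0.3,"dy": 0,"dz": 0.6,"hand": 1},
  {"ax": 0,"ay": 0,"az": 0,"dx": -0.55,"dy": 0,"dz": 1.15,"hand": 1},
  {"ax": 0,"ay": 0,"az": 0,"dx": -0.8,"dy": 0,"dz": 1.7,"hand": 1},
  {"ax": 0,"ay": 0,"az": 0,"dx": -1.0,"dy": 0,"dz": 2.25,"hand": 1},
  {"ax": 0,"ay": 0,"az": 0,"dx": -1.2,"dy": 0.03,"dz": 2.8,"hand": 1},
  {"ax": 0,"ay": 0,"az": 0,"dx": -1.35,"dy": 0.03,"dz": 3.4,"hand": 1},
  {"ax": 0,"ay": 0,"az": 0,"dx": -1.5,"dy": 0.04,"dz": 3.9,"hand": 1},
  {"ax": 0,"ay": 0,"az": 0,"dx": -1.6,"dy": 0.04,"dz": 4.3,"hand": 1},
  {"ax": 0,"ay": 0,"az": 0,"dx": -1.7,"dy": 0.05,"dz": 4.6,"hand": 1},
  {"ax": 0,"ay": 0,"az": 0,"dx": -1.7,"dy": 0.05,"dz": 4.8,"hand": 1},
])

```text
clock: 23.4
eef_pos: [583.1, -93.9, 196.3]
tool_rot: [-3.141, 0.0, 1.551]
force: [0.4, -0.6, 0.4]
width: -0.1
gripper_force: 0.1
```

```bash
python3 - <<'E'
from h import *
im=shot('wrist'); s=st(); print(edge(im)); p=s['eef_pos']; print(needle(im))
print('top',needle(shot('top')),'scene',needle(shot('scene')))
R=Ro.from_euler('xyz',s['tool_rot'])
for a in np.arange(.19,-.03,-.02): print('%.2f'%a,*np.round(R.inv().apply(K(a)+[0,1,14]-p)/10,2))
E
```

```text
[583.  -93.6 196.1] F [-0.7  0.4 -0.4] w 0.1 g 0.0 a 0.386 r 209.3 t 23.45
(238, [np.float64(0.275), np.float64(0.495), np.float64(0.27)])
dark 0.9 (168) bronze 2.0 (49)
top dark 1.6 (299) bronze 1.7 (17) scene dark 1.5 (266) bronze 1.7 (32)
0.19 -0.15 -0.04 0.43
0.17 -0.22 -0.04 0.83
0.15 -0.28 -0.04 1.22
0.13 -0.34 -0.04 1.62
0.11 -0.39 -0.04 2.02
0.09 -0.43 -0.04 2.41
0.07 -0.46 -0.04 2.81
0.05 -0.48 -0.04 3.21
0.03 -0.5 -0.04 3.61
0.01 -0.51 -0.04 4.01
-0.01 -0.51 -0.04 4.41
```

send_rows([
  {"ax": 0,"ay": 0,"az": 0,"dx": -0.1,"dy": 0,"dz": 0.3,"hand": 1},
  {"ax": 0,"ay": 0,"az": 0,"dx": -0.15,"dy": 0,"dz": 0.6,"hand": 1},
  {"ax": 0,"ay": 0,"az": 0,"dx": -0.2,"dy": 0,"dz": 0.9,"hand": 1},
  {"ax": 0,"ay": 0,"az": 0,"dx": -0.3,"dy": 0,"dz": 1.2,"hand": 1},
  {"ax": 0,"ay": 0,"az": 0,"dx": -0.35,"dy": 0,"dz": 1.5,"hand": 1},
  {"ax": 0,"ay": 0,"az": 0,"dx": -0.35,"dy": 0,"dz": 1.8,"hand": 1},
  {"ax": 0,"ay": 0,"az": 0,"dx": -0.4,"dy": 0,"dz": 2.0,"hand": 1},
  {"ax": 0,"ay": 0,"az": 0,"dx": -0.4,"dy": 0,"dz": 2.2,"hand": 1},
  {"ax": 0,"ay": 0,"az": 0,"dx": -0.45,"dy": 0,"dz": 2.4,"hand": 1},
  {"ax": 0,"ay": 0,"az": 0,"dx": -0.45,"dy": 0,"dz": 2.5,"hand": 1},
])

```text
clock: 24.55
eef_pos: [583.0, -98.2, 171.4]
tool_rot: [-3.141, 0.0, 1.551]
force: [-0.5, 0.2, 0.1]
width: -0.2
gripper_force: 0.1
```

```bash
python3 - <<'E'
from h import *
im=shot('wrist'); s=st(); print(edge(im),needle(im))
E
```

```text
[583.  -98.2 171.3] F [-0.1  0.1 -1.2] w 0.2 g 0.0 a 0.266 r 205.7 t 24.6
(239, [np.float64(0.635), np.float64(0.14), np.float64(0.135)]) dark 0.9 (147) bronze 2.0 (51)
```

send_rows([
  {"ax": 0,"ay": 0,"az": 0,"dx": 0,"dy": 0,"dz": 0.15,"hand": 1},
  {"ax": 0,"ay": 0,"az": 0,"dx": 0,"dy": 0,"dz": 0.3,"hand": 1},
  {"ax": 0,"ay": 0,"az": 0,"dx": 0,"dy": 0,"dz": 0.45,"hand": 1},
  {"ax": 0,"ay": 0,"az": 0,"dx": -0.02,"dy": 0,"dz": 0.6,"hand": 1},
  {"ax": 0,"ay": 0,"az": 0,"dx": -0.03,"dy": 0,"dz": 0.7,"hand": 1},
  {"ax": 0,"ay": 0,"az": 0,"dx": -0.03,"dy": 0,"dz": 0.8,"hand": 1},
  {"ax": 0,"ay": 0,"az": 0,"dx": -0.03,"dy": 0,"dz": 0.9,"hand": 1},
  {"ax": 0,"ay": 0,"az": 0,"dx": -0.04,"dy": 0,"dz": 1.0,"hand": 1},
  {"ax": 0,"ay": 0,"az": 0,"dx": -0.04,"dy": 0,"dz": 1.0,"hand": 1},
])

```text
clock: 25.5
eef_pos: [583.1, -98.7, 161.6]
tool_rot: [3.141, 0.0, 1.551]
force: [0.4, -0.7, 0.5]
width: 0.3
gripper_force: 0.3
```

```bash
python3 - <<'E'
from h import *
im=shot('wrist'); s=st(); print(edge(im),needle(im))
E
```

```text
[583.1 -98.6 161.5] F [-0.3 -0.5  2. ] w -0.5 g 0.2 a 0.219 r 203.8 t 25.55
(241, [np.float64(0.095), np.float64(0.69), np.float64(0.1)]) dark 2.3 (255) bronze 2.6 (51)
```

send_rows([
  {"ax": 0,"ay": 0,"az": 0,"dx": 0,"dy": 0,"dz": 0.07,"hand": 1},
  {"ax": 0,"ay": 0,"az": 0,"dx": 0,"dy": 0,"dz": 0.14,"hand": 1},
  {"ax": 0,"ay": 0,"az": 0,"dx": 0,"dy": 0,"dz": 0.21,"hand": 1},
  {"ax": 0,"ay": 0,"az": 0,"dx": 0,"dy": 0,"dz": 0.28,"hand": 1},
  {"ax": 0,"ay": 0,"az": 0,"dx": 0,"dy": 0,"dz": 0.35,"hand": 1},
  {"ax": 0,"ay": 0,"az": 0,"dx": 0,"dy": 0,"dz": 0.4,"hand": 1},
  {"ax": 0,"ay": 0,"az": 0,"dx": 0,"dy": 0,"dz": 0.4,"hand": 1},
])

```text
clock: 26.25
eef_pos: [583.1, -98.9, 157.7]
tool_rot: [3.141, 0.0, 1.551]
force: [-0.4, -1.8, 2.5]
width: 0.1
gripper_force: 1.6
```

```bash
python3 - <<'E'
from h import *
im=shot('wrist'); s=st(); print(needle(im)); st();st()
E
```

```text
[583.1 -98.9 157.7] F [-1.4 -1.5  2.8] w -0.3 g 1.6 a 0.2 r 203.3 t 26.3
dark 5.7 (318) bronze 5.8 (51)
[583.1 -98.9 157.7] F [-1.4 -1.5  2.8] w -0.3 g 1.6 a 0.2 r 203.3 t 26.3
[583.1 -98.9 157.7] F [-1.4 -1.5  2.8] w -0.3 g 1.6 a 0.2 r 203.3 t 26.3
```

send_rows([
  {"ax": 0,"ay": 0,"az": 0,"dx": 0,"dy": 0,"dz": 0.06,"hand": 1},
  {"ax": 0,"ay": 0,"az": 0,"dx": 0,"dy": 0,"dz": 0.12,"hand": 1},
  {"ax": 0,"ay": 0,"az": 0,"dx": 0,"dy": 0,"dz": 0.18,"hand": 1},
  {"ax": 0,"ay": 0,"az": 0,"dx": 0,"dy": 0,"dz": 0.24,"hand": 1},
  {"ax": 0,"ay": 0,"az": 0,"dx": 0,"dy": 0,"dz": 0.28,"hand": 1},
  {"ax": 0,"ay": 0,"az": 0,"dx": 0,"dy": 0,"dz": 0.28,"hand": 1},
])

```text
clock: 26.9
eef_pos: [583.1, -99.1, 154.9]
tool_rot: [3.141, 0.001, 1.55]
force: [-0.7, -2.5, 4.9]
width: -0.2
gripper_force: 2.4
```

```bash
python3 - <<'E'
from h import *
im=shot('wrist'); s=st(); print(needle(im))
E
```

```text
[583.1 -99.1 154.9] F [-1.9 -3.4  4.7] w -0.1 g 2.4 a 0.186 r 202.9 t 26.95
dark 8.3 (335) bronze 8.3 (49)
```

send_rows([
  {"ax": 0,"ay": 0,"az": 0,"dx": 0,"dy": 0,"dz": 0.05,"hand": 1},
  {"ax": 0,"ay": 0,"az": 0,"dx": 0,"dy": 0,"dz": 0.1,"hand": 1},
  {"ax": 0,"ay": 0,"az": 0,"dx": 0,"dy": 0,"dz": 0.15,"hand": 1},
  {"ax": 0,"ay": 0,"az": 0,"dx": 0,"dy": 0,"dz": 0.15,"hand": 1},
])

```text
clock: 27.35
eef_pos: [583.2, -99.2, 153.7]
tool_rot: [3.141, 0.001, 1.55]
force: [-0.9, -2.5, 7.5]
width: 0.1
gripper_force: 3.7
```

```bash
python3 - <<'E'
from h import *
im=shot('wrist'); s=st(); print(needle(im))
E
```

```text
[583.2 -99.2 153.8] F [-1.6 -3.4  7.3] w -0.0 g 3.7 a 0.181 r 202.8 t 27.4
dark 9.4 (333) bronze 9.4 (47)
```

send_rows([
  {"ax": 0,"ay": 0,"az": 0,"dx": 0,"dy": 0,"dz": 0.04,"hand": 1},
  {"ax": 0,"ay": 0,"az": 0,"dx": 0,"dy": 0,"dz": 0.08,"hand": 1},
  {"ax": 0,"ay": 0,"az": 0,"dx": 0,"dy": 0,"dz": 0.12,"hand": 1},
  {"ax": 0,"ay": 0,"az": 0,"dx": 0,"dy": 0,"dz": 0.12,"hand": 1},
])

```text
clock: 27.8
eef_pos: [583.2, -99.2, 153.5]
tool_rot: [3.14, 0.0, 1.55]
force: [-2.1, -2.0, 14.8]
width: -0.1
gripper_force: 7.0
```

```bash
python3 - <<'E'
from h import *
im=shot('wrist'); s=st(); print(needle(im))
E
```

```text
[583.3 -99.3 153.5] F [-2.9 -1.2 13.9] w 0.2 g 7.0 a 0.179 r 202.8 t 27.85
dark 9.5 (342) bronze 9.5 (47)
```

The stop is reached: z no longer moves, force jumped to 14 N and the needle stays at 9.5 N. I'll add a touch and hold.

send_rows([
  {"ax": 0,"ay": 0,"az": 0,"dx": 0,"dy": 0,"dz": 0.03,"hand": 1},
  {"ax": 0,"ay": 0,"az": 0,"dx": 0,"dy": 0,"dz": 0.04,"hand": 1},
  {"ax": 0,"ay": 0,"az": 0,"dx": 0,"dy": 0,"dz": 0.04,"hand": 1},
  {"ax": 0,"ay": 0,"az": 0,"dx": 0,"dy": 0,"dz": 0.04,"hand": 1},
  {"ax": 0,"ay": 0,"az": 0,"dx": 0,"dy": 0,"dz": 0.04,"hand": 1},
  {"ax": 0,"ay": 0,"az": 0,"dx": 0,"dy": 0,"dz": 0.04,"hand": 1},
  {"ax": 0,"ay": 0,"az": 0,"dx": 0,"dy": 0,"dz": 0.04,"hand": 1},
  {"ax": 0,"ay": 0,"az": 0,"dx": 0,"dy": 0,"dz": 0.04,"hand": 1},
  {"ax": 0,"ay": 0,"az": 0,"dx": 0,"dy": 0,"dz": 0.04,"hand": 1},
  {"ax": 0,"ay": 0,"az": 0,"dx": 0,"dy": 0,"dz": 0.04,"hand": 1},
])

```text
clock: 28.85
eef_pos: [583.3, -99.3, 153.4]
tool_rot: [3.14, -0.0, 1.55]
force: [-4.5, -0.9, 16.7]
width: 0.3
gripper_force: 8.2
```

```bash
python3 - <<'E'
from h import *
for n in('wrist','wrist','scene','top'):
    im=shot(n); print(n,needle(im),needle(im,r0=20,r1=34))
s=st(); print(edge(im))
E
```

```text
wrist dark 9.5 (338) bronze 9.5 (48) dark 9.6 (330) bronze 9.6 (50)
wrist dark 9.5 (338) bronze 9.5 (47) dark 9.6 (329) bronze 9.6 (50)
scene dark 9.8 (288) bronze 10.0 (19) dark 9.8 (291) bronze 10.0 (18)
top dark 9.4 (393) bronze 9.4 (10) dark 9.5 (388) bronze 9.5 (11)
[583.3 -99.2 153.4] F [-3.5 -2.5 16.6] w 0.2 g 8.2 a 0.179 r 202.8 t 29.05
(255, [np.float64(-0.02), np.float64(-0.015), np.float64(-0.01)])
```

The needle reads 9.5 N on the stop with the bronze hand beside it. That is under 12 N, so the spring goes to scrap. It was held more than a second, so I'll ease off, then open above the knob.

send_rows([
  {"ax": 0,"ay": 0,"az": 0,"dx": 0,"dy": 0,"dz": -0.2,"hand": 1},
  {"ax": 0,"ay": 0,"az": 0,"dx": 0,"dy": 0,"dz": -0.5,"hand": 1},
  {"ax": 0,"ay": 0,"az": 0,"dx": 0,"dy": 0,"dz": -0.9,"hand": 1},
  {"ax": 0,"ay": 0,"az": 0,"dx": 0,"dy": 0,"dz": -1.4,"hand": 1},
  {"ax": 0,"ay": 0,"az": 0,"dx": 0,"dy": 0,"dz": -2.2,"hand": 1},
  {"ax": 0,"ay": 0,"az": 0,"dx": 0,"dy": 0,"dz": -3.5,"hand": 1},
  {"ax": 0,"ay": 0,"az": 0,"dx": 0,"dy": 0,"dz": -4,"hand": 0.5},
  {"ax": 0,"ay": 0,"az": 0,"dx": 0,"dy": 0,"dz": -4,"hand": 0.3},
  {"ax": 0,"ay": 0,"az": 0,"dx": 0,"dy": 0,"dz": -4,"hand": 0.3},
  {"ax": 0,"ay": 0,"az": 0,"dx": 0,"dy": 0,"dz": -4,"hand": 0.3},
])

```text
clock: 30.05
eef_pos: [582.8, -98.3, 191.3]
tool_rot: [-3.141, -0.0, 1.551]
force: [-0.3, -0.0, -1.2]
width: 57.9
gripper_force: 0.0
```

```bash
python3 - <<'E'
from h import *
np.set_printoptions(precision=1,suppress=True)
im=shot('wrist'); s=st(); print(needle(im))
for a in(.02,.06,.1): print(ball(im,a,w=55,k=41))
R=Ro.from_euler('xyz',s['tool_rot']); print(R.inv().apply(K(.05)-[0,0,25]-s['eef_pos'])/10)
E
```

```text
[582.8 -98.4 191.3] F [ 0.2  0.9 -0.4] w 59.8 g 0.0 a 0.356 r 212.0 t 30.1
dark 2.4 (168) bronze 9.5 (44)Traceback (most recent call last):
  File "<stdin>", line 4, in <module>
  File "h.py", line 41, in ball
    M=cv2.moments(m,True); u=M['m10']/M['m00']+c[0]-w; v=M['m01']/M['m00']+max(0,c[1]-w)
                             ~~~~~~~~^~~~~~~~~
ZeroDivisionError: float division by zero
```

```bash
python3 - <<'E'
from h import *
np.set_printoptions(precision=1,suppress=True)
im=shot('wrist'); s=st()
for k,th in((25,38),(31,42),(35,45)):
    try: print(ball(im,.045,w=45,k=k,th=th))
    except Exception as e: print(k,e)
R=Ro.from_euler('xyz',s['tool_rot']); print(K(.045),R.inv().apply(K(.045)-[0,0,25]-s['eef_pos'])/10)
E
```

```text
[582.8 -98.5 191.3] F [0.3 0.5 0.1] w 59.9 g 0.0 a 0.356 r 212.1 t 30.15
25 float division by zero
(array([283, 238]), array([283.8, 238.4]), 1347.0, array([263, 220,  43,  39]), array([582.5, -99.3, 149. ]))
(array([283, 238]), array([284. , 238.6]), 1343.0, array([263, 220,  43,  39]), array([582.6, -99.4, 149. ]))
[582.6 -99.5 149. ] [-0.1 -0.   6.7]
```

Ball confirmed at (582.6,-99.4,149). Pinching it.

send_rows([
  {"ax": 0,"ay": 0,"az": 0,"dx": -0.1,"dy": 0,"dz": 2,"hand": 0.3},
  {"ax": 0,"ay": 0,"az": 0,"dx": -0.1,"dy": 0,"dz": 4,"hand": 0.3},
  {"ax": 0,"ay": 0,"az": 0,"dx": -0.1,"dy": 0,"dz": 5.7,"hand": 0.35},
  {"ax": 0,"ay": 0,"az": 0,"dx": -0.1,"dy": 0,"dz": 6.5,"hand": 0.4},
  {"ax": 0,"ay": 0,"az": 0,"dx": -0.1,"dy": 0,"dz": 6.7,"hand": 0.45},
  {"ax": 0,"ay": 0,"az": 0,"dx": -0.1,"dy": 0,"dz": 6.7,"hand": 0.5},
  {"ax": 0,"ay": 0,"az": 0,"dx": -0.1,"dy": 0,"dz": 6.7,"hand": 0.6},
  {"ax": 0,"ay": 0,"az": 0,"dx": -0.1,"dy": 0,"dz": 6.7,"hand": 0.75},
  {"ax": 0,"ay": 0,"az": 0,"dx": -0.1,"dy": 0,"dz": 6.7,"hand": 1},
  {"ax": 0,"ay": 0,"az": 0,"dx": -0.1,"dy": 0,"dz": 6.7,"hand": 1},
])

```text
clock: 31.15
eef_pos: [583.1, -99.8, 125.2]
tool_rot: [3.141, 0.0, 1.551]
force: [-1.4, -0.5, 2.3]
width: 25.0
gripper_force: 58.7
```

```bash
python3 - <<'E'
from h import *
np.set_printoptions(precision=1,suppress=True)
im=shot('wrist'); s=st(); print(needle(im),edge(im))
R=Ro.from_euler('xyz',s['tool_rot'])
for a in np.arange(.07,.8,.025): print('%.3f'%a,*np.round(R.inv().apply(K(a)-K(.045))/10,2))
E
```

```text
[583.1 -99.8 125. ] F [-1.6 -0.   2.1] w 25.3 g 58.7 a 0.039 r 200.2 t 31.2
dark 3.0 (126) bronze 9.5 (53) (255, [np.float64(-0.005), np.float64(-0.01), np.float64(0.0)])
0.070 0.03 -0.0 -0.5
0.095 0.07 -0.0 -1.0
0.120 0.12 -0.0 -1.49
0.145 0.19 -0.0 -1.99
0.170 0.27 -0.0 -2.48
0.195 0.36 -0.0 -2.98
0.220 0.46 -0.01 -3.47
0.245 0.58 -0.01 -3.95
0.270 0.7 -0.01 -4.44
0.295 0.84 -0.01 -4.92
0.320 0.99 -0.01 -5.39
0.345 1.16 -0.02 -5.86
0.370 1.33 -0.02 -6.33
0.395 1.52 -0.02 -6.8
0.420 1.72 -0.02 -7.26
0.445 1.93 -0.03 -7.71
0.470 2.15 -0.03 -8.16
0.495 2.38 -0.03 -8.6
0.520 2.62 -0.04 -9.04
0.545 2.87 -0.04 -9.47
0.570 3.14 -0.04 -9.89
0.595 3.41 -0.05 -10.31
0.620 3.7 -0.05 -10.72
0.645 3.99 -0.06 -11.13
0.670 4.3 -0.06 -11.52
0.695 4.62 -0.07 -11.91
0.720 4.94 -0.07 -12.29
0.745 5.27 -0.07 -12.66
0.770 5.62 -0.08 -13.02
0.795 5.97 -0.09 -13.38
```

send_rows([
  {"ax": 0,"ay": 0,"az": 0,"dx": 0.02,"dy": 0,"dz": -0.25,"hand": 1},
  {"ax": 0,"ay": 0,"az": 0,"dx": 0.03,"dy": 0,"dz": -0.6,"hand": 1},
  {"ax": 0,"ay": 0,"az": 0,"dx": 0.07,"dy": 0,"dz": -1.0,"hand": 1},
  {"ax": 0,"ay": 0,"az": 0,"dx": 0.12,"dy": 0,"dz": -1.5,"hand": 1},
  {"ax": 0,"ay": 0,"az": 0,"dx": 0.19,"dy": 0,"dz": -2.0,"hand": 1},
  {"ax": 0,"ay": 0,"az": 0,"dx": 0.27,"dy": 0,"dz": -2.5,"hand": 1},
  {"ax": 0,"ay": 0,"az": 0,"dx": 0.36,"dy": 0,"dz": -3.0,"hand": 1},
  {"ax": 0,"ay": 0,"az": 0,"dx": 0.46,"dy": 0,"dz": -3.5,"hand": 1},
  {"ax": 0,"ay": 0,"az": 0,"dx": 0.58,"dy": 0,"dz": -3.95,"hand": 1},
  {"ax": 0,"ay": 0,"az": 0,"dx": 0.7,"dy": 0,"dz": -4.4,"hand": 1},
])

```text
clock: 32.2
eef_pos: [583.1, -92.7, 169.1]
tool_rot: [-3.142, 0.0, 1.551]
force: [-0.6, -2.1, -2.7]
width: 24.8
gripper_force: 58.9
```

```bash
python3 - <<'E'
from h import *
np.set_printoptions(precision=1,suppress=True)
im=shot('wrist'); s=st(); print(needle(im),edge(im))
g=cv2.cvtColor(np.array(im['pixels']),cv2.COLOR_RGB2GRAY); print(g[220:320:6,284])
print(proj(im,K(.265)),proj(im,K(.265)+[0,14,0]))
E
```

```text
[583.1 -92.4 169.6] F [-1.8 -1.5  0.1] w 25.1 g 59.0 a 0.265 r 199.7 t 32.25
dark 1.0 (166) bronze 9.5 (45) (255, [np.float64(0.17), np.float64(0.7), np.float64(0.175)])
[ 58  58  57 121 123 121 124  87  27  20  25  22  27  26  29  31  31]
[283.3 295.4] [282.5 265.2]
```

send_rows([
  {"ax": 0,"ay": 0,"az": 0,"dx": 0.14,"dy": 0,"dz": -0.48,"hand": 1},
  {"ax": 0,"ay": 0,"az": 0,"dx": 0.29,"dy": 0,"dz": -0.95,"hand": 1},
  {"ax": 0,"ay": 0,"az": 0,"dx": 0.46,"dy": 0,"dz": -1.42,"hand": 1},
  {"ax": 0,"ay": 0,"az": 0,"dx": 0.63,"dy": 0,"dz": -1.9,"hand": 1},
  {"ax": 0,"ay": 0,"az": 0,"dx": 0.82,"dy": 0,"dz": -2.36,"hand": 1},
  {"ax": 0,"ay": 0,"az": 0,"dx": 1.02,"dy": 0,"dz": -2.82,"hand": 1},
  {"ax": 0,"ay": 0,"az": 0,"dx": 1.23,"dy": 0,"dz": -3.27,"hand": 1},
  {"ax": 0,"ay": 0,"az": 0,"dx": 1.45,"dy": 0,"dz": -3.72,"hand": 1},
  {"ax": 0,"ay": 0,"az": 0,"dx": 1.68,"dy": 0,"dz": -4.16,"hand": 1},
  {"ax": 0,"ay": 0,"az": 0,"dx": 1.92,"dy": 0,"dz": -4.6,"hand": 1},
])

```text
clock: 33.25
eef_pos: [583.2, -71.9, 214.6]
tool_rot: [-3.14, -0.002, 1.552]
force: [-1.8, 1.2, -4.3]
width: 25.3
gripper_force: 59.0
```

```bash
cat >> h.py <<'E'
def chk(a):
    im=shot('wrist'); s=st(); g=cv2.cvtColor(np.array(im['pixels']),cv2.COLOR_RGB2GRAY)[:,281:288].mean(1)
    k=330
    while k>5 and g[k-3:k].mean()<45: k-=1
    print('edge row',k,'expected',[(x,np.round(proj(im,K(x)+[0,14,0])[1])) for x in (a-.03,a,a+.03)]); R=Ro.from_euler('xyz',s['tool_rot'])
    for b in a+np.arange(.025,.27,.025): print('%.3f'%b,*np.round(R.inv().apply(K(b)-K(a))/10,2))
E
python3 -c "
from h import *
chk(.515)"
```

```text
[583.2 -71.5 215.2] F [-2.5  2.7 -2.3] w 25.3 g 59.1 a 0.518 r 197.8 t 33.3
edge row 268 expected [(0.485, np.float64(270.0)), (0.515, np.float64(270.0)), (0.545, np.float64(269.0))]
0.540 0.25 -0.0 -0.43
0.565 0.52 -0.01 -0.86
0.590 0.79 -0.01 -1.27
0.615 1.07 -0.02 -1.69
0.640 1.37 -0.02 -2.09
0.665 1.67 -0.03 -2.49
0.690 1.99 -0.03 -2.88
0.715 2.31 -0.04 -3.26
0.740 2.64 -0.04 -3.63
0.765 2.99 -0.05 -3.99
```

send_rows([
  {"ax": 0,"ay": 0,"az": 0,"dx": 0.2,"dy": 0,"dz": -0.45,"hand": 1},
  {"ax": 0,"ay": 0,"az": 0,"dx": 0.43,"dy": 0,"dz": -0.9,"hand": 1},
  {"ax": 0,"ay": 0,"az": 0,"dx": 0.68,"dy": 0,"dz": -1.33,"hand": 1},
  {"ax": 0,"ay": 0,"az": 0,"dx": 0.95,"dy": 0,"dz": -1.75,"hand": 1},
  {"ax": 0,"ay": 0,"az": 0,"dx": 1.25,"dy": 0,"dz": -2.16,"hand": 1},
  {"ax": 0,"ay": 0,"az": 0,"dx": 1.55,"dy": 0,"dz": -2.56,"hand": 1},
  {"ax": 0,"ay": 0,"az": 0,"dx": 1.87,"dy": -0.03,"dz": -2.95,"hand": 1},
  {"ax": 0,"ay": 0,"az": 0,"dx": 2.2,"dy": -0.03,"dz": -3.33,"hand": 1},
  {"ax": 0,"ay": 0,"az": 0,"dx": 2.53,"dy": -0.04,"dz": -3.7,"hand": 1},
  {"ax": 0,"ay": 0,"az": 0,"dx": 2.88,"dy": -0.04,"dz": -4.06,"hand": 1},
])

```text
clock: 34.3
eef_pos: [583.3, -46.8, 256.2]
tool_rot: [3.141, 0.003, 1.549]
force: [-5.6, -3.0, -2.0]
width: 25.1
gripper_force: 58.9
```

```bash
python3 -c "
from h import *
chk(.765)"
```

```text
[583.3 -46.4 256.7] F [-6.  -1.7  0.7] w 25.2 g 59.1 a 0.76 r 202.4 t 34.35
edge row 330 expected [(0.735, np.float64(262.0)), (0.765, np.float64(258.0)), (0.795, np.float64(253.0))]
0.790 0.35 -0.01 -0.36
0.815 0.71 -0.01 -0.71
0.840 1.08 -0.02 -1.04
0.865 1.45 -0.02 -1.37
0.890 1.83 -0.03 -1.7
0.915 2.23 -0.04 -2.01
0.940 2.63 -0.04 -2.31
0.965 3.03 -0.05 -2.6
0.990 3.45 -0.06 -2.88
1.015 3.87 -0.06 -3.15
```

send_rows([
  {"ax": 0,"ay": 0,"az": 0,"dx": 0.38,"dy": -0.03,"dz": -0.33,"hand": 1},
  {"ax": 0,"ay": 0,"az": 0,"dx": 0.76,"dy": -0.05,"dz": -0.66,"hand": 1},
  {"ax": 0,"ay": 0,"az": 0,"dx": 1.14,"dy": -0.07,"dz": -0.98,"hand": 1},
  {"ax": 0,"ay": 0,"az": 0,"dx": 1.53,"dy": -0.09,"dz": -1.3,"hand": 1},
  {"ax": 0,"ay": 0,"az": 0,"dx": 1.92,"dy": -0.11,"dz": -1.61,"hand": 1},
  {"ax": 0,"ay": 0,"az": 0,"dx": 2.32,"dy": -0.12,"dz": -1.91,"hand": 1},
  {"ax": 0,"ay": 0,"az": 0,"dx": 2.72,"dy": -0.13,"dz": -2.21,"hand": 1},
  {"ax": 0,"ay": 0,"az": 0,"dx": 3.13,"dy": -0.14,"dz": -2.5,"hand": 1},
  {"ax": 0,"ay": 0,"az": 0,"dx": 3.55,"dy": -0.15,"dz": -2.78,"hand": 1},
  {"ax": 0,"ay": 0,"az": 0,"dx": 3.97,"dy": -0.15,"dz": -3.05,"hand": 1},
])

```text
clock: 35.35
eef_pos: [583.4, -3.7, 285.8]
tool_rot: [3.141, -0.001, 1.552]
force: [-1.1, -0.6, -4.8]
width: 24.8
gripper_force: 59.7
```

```bash
python3 -c "
from h import *
chk(1.015)"
```

```text
[583.5  -3.1 286.2] F [-0.8  0.7 -1.8] w 24.7 g 60.0 a 1.021 r 198.0 t 35.4
edge row 275 expected [(0.9849999999999999, np.float64(277.0)), (1.015, np.float64(269.0)), (1.045, np.float64(261.0))]
1.040 0.43 -0.01 -0.26
1.065 0.86 -0.01 -0.51
1.090 1.3 -0.02 -0.74
1.115 1.75 -0.02 -0.97
1.140 2.2 -0.03 -1.18
1.165 2.66 -0.03 -1.38
1.190 3.12 -0.04 -1.57
1.215 3.59 -0.05 -1.75
1.240 4.06 -0.05 -1.92
1.265 4.53 -0.06 -2.08
```

send_rows([
  {"ax": 0,"ay": 0,"az": 0,"dx": 0,"dy": 0,"dz": 0,"hand": 0.5},
  {"ax": 0,"ay": 0,"az": 0,"dx": -0.25,"dy": 0,"dz": 0,"hand": 0.5},
  {"ax": 0,"ay": 0,"az": 0,"dx": -0.5,"dy": 0,"dz": 0.1,"hand": 0.5},
  {"ax": 0,"ay": 0,"az": 0,"dx": -0.5,"dy": 0,"dz": 0.1,"hand": 0.5},
])

```text
clock: 35.8
eef_pos: [583.1, -10.9, 284.9]
tool_rot: [3.141, 0.0, 1.549]
force: [-0.3, -0.6, 0.6]
width: 42.8
gripper_force: 0.0
```

```bash
python3 -c "
from h import *
chk(1.0)"
```

```text
[583.1 -10.5 284.9] F [-0.3 -0.4  0.2] w 42.6 g 0.0 a 0.986 r 200.9 t 35.85
edge row 330 expected [(0.97, np.float64(266.0)), (1.0, np.float64(258.0)), (1.03, np.float64(250.0))]
1.025 0.42 -0.01 -0.26
1.050 0.85 -0.01 -0.52
1.075 1.29 -0.02 -0.76
1.100 1.73 -0.03 -0.99
1.125 2.18 -0.04 -1.22
1.150 2.64 -0.04 -1.43
1.175 3.09 -0.05 -1.62
1.200 3.56 -0.06 -1.81
1.225 4.03 -0.07 -1.99
1.250 4.5 -0.07 -2.15
```

send_rows([
  {"ax": 0,"ay": 0,"az": 0,"dx": 0.1,"dy": 0,"dz": 0,"hand": 0.6},
  {"ax": 0,"ay": 0,"az": 0,"dx": 0.1,"dy": 0,"dz": 0,"hand": 0.8},
  {"ax": 0,"ay": 0,"az": 0,"dx": 0.1,"dy": 0,"dz": 0,"hand": 1},
  {"ax": 0,"ay": 0,"az": 0,"dx": 0.1,"dy": 0,"dz": 0,"hand": 1},
  {"ax": 0,"ay": 0,"az": 0,"dx": 0.4,"dy": 0,"dz": -0.2,"hand": 1},
  {"ax": 0,"ay": 0,"az": 0,"dx": 0.75,"dy": 0,"dz": -0.4,"hand": 1},
  {"ax": 0,"ay": 0,"az": 0,"dx": 1.15,"dy": -0.03,"dz": -0.65,"hand": 1},
  {"ax": 0,"ay": 0,"az": 0,"dx": 1.6,"dy": -0.04,"dz": -0.9,"hand": 1},
  {"ax": 0,"ay": 0,"az": 0,"dx": 2.05,"dy": -0.05,"dz": -1.13,"hand": 1},
  {"ax": 0,"ay": 0,"az": 0,"dx": 2.5,"dy": -0.05,"dz": -1.35,"hand": 1},
])

```text
clock: 36.85
eef_pos: [583.4, 15.0, 298.9]
tool_rot: [3.14, 0.001, 1.551]
force: [3.2, -3.6, 1.8]
width: 25.4
gripper_force: 59.1
```

```bash
python3 -c "
from h import *
chk(1.135)"
```

```text
[583.4  15.8 299.2] F [ 1.1 -1.6  3.4] w 25.1 g 59.3 a 1.136 r 200.6 t 36.9
edge row 266 expected [(1.105, np.float64(271.0)), (1.135, np.float64(262.0)), (1.165, np.float64(252.0))]
1.160 0.46 -0.01 -0.21
1.185 0.92 -0.01 -0.4
1.210 1.38 -0.02 -0.58
1.235 1.85 -0.02 -0.75
1.260 2.33 -0.03 -0.91
1.285 2.8 -0.04 -1.06
1.310 3.28 -0.04 -1.19
1.335 3.77 -0.05 -1.32
1.360 4.26 -0.06 -1.43
1.385 4.75 -0.06 -1.53
```

send_rows([
  {"ax": 0,"ay": 0,"az": 0,"dx": 0.46,"dy": 0,"dz": -0.21,"hand": 1},
  {"ax": 0,"ay": 0,"az": 0,"dx": 0.92,"dy": 0,"dz": -0.4,"hand": 1},
  {"ax": 0,"ay": 0,"az": 0,"dx": 1.38,"dy": 0,"dz": -0.58,"hand": 1},
  {"ax": 0,"ay": 0,"az": 0,"dx": 1.85,"dy": 0,"dz": -0.75,"hand": 1},
  {"ax": 0,"ay": 0,"az": 0,"dx": 2.33,"dy": -0.02,"dz": -0.91,"hand": 1},
  {"ax": 0,"ay": 0,"az": 0,"dx": 2.8,"dy": -0.03,"dz": -1.06,"hand": 1},
  {"ax": 0,"ay": 0,"az": 0,"dx": 3.28,"dy": -0.03,"dz": -1.19,"hand": 1},
  {"ax": 0,"ay": 0,"az": 0,"dx": 3.77,"dy": -0.04,"dz": -1.32,"hand": 1},
  {"ax": 0,"ay": 0,"az": 0,"dx": 4.26,"dy": -0.05,"dz": -1.43,"hand": 1},
  {"ax": 0,"ay": 0,"az": 0,"dx": 4.75,"dy": -0.05,"dz": -1.53,"hand": 1},
])

```text
clock: 37.9
eef_pos: [581.8, 64.1, 313.0]
tool_rot: [-3.137, -0.001, 1.551]
force: [-0.4, 0.0, 0.3]
width: -0.2
gripper_force: 0.0
```

```bash
python3 -c "
from h import *
chk(1.385)"
```

```text
[582.1  64.9 313.2] F [-0.8  0.1 -0.2] w -0.3 g 0.0 a 1.392 r 199.1 t 37.95
edge row 254 expected [(1.355, np.float64(278.0)), (1.385, np.float64(267.0)), (1.415, np.float64(254.0))]
1.410 0.49 -0.01 -0.09
1.435 0.99 -0.01 -0.16
1.460 1.48 -0.02 -0.22
1.485 1.98 -0.03 -0.27
1.510 2.48 -0.03 -0.3
1.535 2.98 -0.04 -0.33
1.560 3.48 -0.05 -0.34
1.585 3.98 -0.06 -0.33
1.610 4.48 -0.06 -0.32
1.635 4.98 -0.07 -0.29
```

```bash
python3 - <<'E'
from h import *
np.set_printoptions(precision=1,suppress=True)
sc=shot('scene'); g=cv2.cvtColor(np.array(sc['pixels']),cv2.COLOR_RGB2GRAY); print(g[106:146:2,246:294:2])
for a in(1.1,1.2,1.3,1.4,1.5): print(a,K(a),proj(sc,K(a)))
print(proj(sc,[582,65,313]))
E
```

```text
[[ 99  94   5  16  20  13  46  51   9   8   0   7  16   8   8  17  14  16
   10  15 145 166 168 168]
 [165 164 107   9  20   7  11  16  18  18  15  11  20  12  10  16  14  11
   14  78 168 167 167 168]
 [165 161 165 107  21  18  14   4  18  15   8  18  10  11  12   9  24 123
  119 170 171 170 171 171]
 [164 162 160 163 105  30  20  11  15  14  15  11  13  14  13  18 147 170
  169 171 171 168 171 169]
 [163 164 161 160 164 155  11  17   5  17  18  10  19  28  19  60 168 168
  168 169 167 170 170 170]
 [165 167 161 164 161  45  23  32  12  14   8  16  55  29  61  73 167 169
  169 167 169 169 172 169]
 [165 165 166 166 153  12  11  20   9   4  18  30  65  21  62  74 166 170
  169 169 167 168 169 170]
 [163 166 166 166 154  14  11   6   3  21  16  23  64  27  61  74 169 168
  170 168 168 169 167 168]
 [164 163 162 165 161  41   4  15   3  15   2  24  65  16  64  64 170 168
  168 168 171 168 168 167]
 [165 166 168 164 167 157  24   1   9  12  19  25  64  24  63  57 165 166
  164 167 168 169 169 169]
 [166 166 162 165 164 165 157  56  54  13  17  25  63  24  62  78 169 169
  166 168 165 16
[... 424 characters left out ...]
 166 155  83  87  59  40  66  42  28  30  33 148 162 164 164 168
  165 167 167 168 168 167]
 [166 168 167 166 167 168 158  69  69  66  36  43  82 171 166 168 162 167
  165 166 166 163 168 168]
 [167 167 169 167 169 170 165 161  66  67  77  71 120 168 169 166 168 166
  165 166 165 166 167 165]
 [164 170 169 168 168 167 169 168 104  68  74  76  94 171 169 169 170 171
  170 164 168 165 166 165]
 [166 163 167 167 166 170 169 170 118  66  71  74  82 175 169 170 170 171
  168 169 169 165 168 166]]
1.1 [583.1   9.6 318.2] [255.9 120.2]
1.2 [583.2  27.8 326.4] [260.1 119.5]
1.3 [583.3  46.8 332.7] [264.6 119.6]
1.4 [583.4  66.3 337.1] [269.5 120.7]
1.5 [583.5  86.2 339.5] [274.7 122.8]
[270.1 130.8]
```

The scene view puts the ball at column ~262, about 1.25 rad. I'll move over to its -y side and push it back with shut fingers.

send_rows([
  {"ax": 0,"ay": 0,"az": 0,"dx": 0.5,"dy": 0.1,"dz": -2.5,"hand": 1},
  {"ax": 0,"ay": 0,"az": 0,"dx": 0.5,"dy": 0.1,"dz": -5,"hand": 1},
  {"ax": 0,"ay": 0,"az": 0,"dx": 0,"dy": 0.1,"dz": -6,"hand": 1},
  {"ax": 0,"ay": 0,"az": 0,"dx": -2,"dy": 0.15,"dz": -6,"hand": 1},
  {"ax": 0,"ay": 0,"az": 0,"dx": -4,"dy": 0.2,"dz": -6,"hand": 1},
  {"ax": 0,"ay": 0,"az": 0,"dx": -6,"dy": 0.2,"dz": -6,"hand": 1},
  {"ax": 0,"ay": 0,"az": 0,"dx": -6.8,"dy": 0.2,"dz": -6,"hand": 1},
  {"ax": 0,"ay": 0,"az": 0,"dx": -6.8,"dy": 0.2,"dz": -5,"hand": 1},
  {"ax": 0,"ay": 0,"az": 0,"dx": -6.8,"dy": 0.2,"dz": -3,"hand": 1},
  {"ax": 0,"ay": 0,"az": 0,"dx": -6.8,"dy": 0.2,"dz": -1.3,"hand": 1},
])

```text
clock: 39.0
eef_pos: [583.6, -3.7, 324.8]
tool_rot: [-3.14, -0.001, 1.552]
force: [-0.1, -0.2, 0.0]
width: 0.2
gripper_force: 0.0
```

```bash
python3 -c "
from h import *
im=shot('wrist'); st(); g=cv2.cvtColor(np.array(im['pixels']),cv2.COLOR_RGB2GRAY); print(g[100:270:8,240:336:8])
for a in(1.2,1.25,1.3): print(a,proj(im,K(a)))"
```

```text
[582.   -3.1 321.9] F [-1.5  0.5 -2.1] w -0.1 g 0.0 a 1.103 r 229.3 t 39.05
[[156 134  86  74  65  94  89  48 122 139 138 168]
 [104  85  84  85  83  93  90 122 121 137 138 167]
 [105  87  84 105  81  92  87 133 120 138 135 168]
 [105  84  82  81  72  58  75 121 137 139 133 167]
 [102  84  82 122  46  44  45  62 136 136 131 167]
 [102  77  76  77  62  66  64  65 133 147 127 145]
 [105  76  84  77  64  65  71  80  97 156 125 107]
 [104  78  83  76  73  85  86  84  94 153 121  77]
 [105  77 111  93  97  94  95 101 174 162 119  46]
 [162 116 110  57  29  28  29  32 176 177 116  61]
 [158 114  51  30  31  29  26  27  31 177 112  61]
 [159 109  33  27  28  26  28  31  31 147 109 114]
 [161 103  26  28  31  37  29  29  34  61 109 169]
 [142  95  30  30  30  33  27  25  34 104 103 162]
 [150  84  37  31  28  28  29  29  31 115  96 146]
 [149  80 110  34  33  25  32  26  54  59  91 148]
 [150  83 107 109 102  75  69 109  78  45  89 147]
 [148  79 108 109 109  99 107 111  60  44  78 145]
 [150 115 106 109 107 106 107 108 108  46  72 147]
 [158 136  63 106  78  75  77  80 109  80  90 143]
 [169 158 107 106  56  34  51  54 110 109  83 145]
 [166 168  35  30  54  33  51  56  28  35 139 145]]
1.2 [282.22394238 208.55325113]
1.25 [281.8575076  190.17837669]
1.3 [281.46125653 169.61914394]
```

send_rows([
  {"ax": 0,"ay": 0,"az": 0,"dx": 0.5,"dy": 0.1,"dz": 0,"hand": 1},
  {"ax": 0,"ay": 0,"az": 0,"dx": 1.1,"dy": 0.1,"dz": 0,"hand": 1},
  {"ax": 0,"ay": 0,"az": 0,"dx": 1.8,"dy": 0.1,"dz": -0.2,"hand": 1},
  {"ax": 0,"ay": 0,"az": 0,"dx": 2.7,"dy": 0.1,"dz": -0.4,"hand": 1},
  {"ax": 0,"ay": 0,"az": 0,"dx": 3.7,"dy": 0.1,"dz": -0.6,"hand": 1},
  {"ax": 0,"ay": 0,"az": 0,"dx": 4.7,"dy": 0.1,"dz": -0.8,"hand": 1},
  {"ax": 0,"ay": 0,"az": 0,"dx": 5.7,"dy": 0.1,"dz": -0.9,"hand": 1},
  {"ax": 0,"ay": 0,"az": 0,"dx": 6.7,"dy": 0.1,"dz": -1,"hand": 1},
  {"ax": 0,"ay": 0,"az": 0,"dx": 7.7,"dy": 0.1,"dz": -1,"hand": 1},
  {"ax": 0,"ay": 0,"az": 0,"dx": 8.6,"dy": 0.1,"dz": -1,"hand": 1},
])

```text
clock: 40.05
eef_pos: [586.7, 81.9, 336.4]
tool_rot: [-3.141, -0.0, 1.551]
force: [0.7, -1.7, 0.7]
width: 0.1
gripper_force: 0.4
```

```bash
cat >> h.py <<'E'
def wb():
    im=shot('wrist'); st(); g=cv2.cvtColor(np.array(im['pixels']),cv2.COLOR_RGB2GRAY)
    m=cv2.morphologyEx((g[:262]<42).astype(np.uint8),cv2.MORPH_OPEN,cv2.getStructuringElement(2,(27,27)))
    n,l,s,c=cv2.connectedComponentsWithStats(m)
    for i in range(1,n):
        if abs(c[i][0]-283)<25:
            A=np.arange(0,2.26,.005); P=np.array([proj(im,K(a)) for a in A]); j=np.argsort(np.abs(P[:,1]-c[i][1]))[:2]; print('blob',s[i],c[i],A[j])
E
python3 -c "
from h import *
wb()"
```

```text
[586.7  84.  336.1] F [ 0.1  3.  -0.6] w 0.1 g 0.0 a 1.496 r 219.4 t 40.1
blob [ 247  193   59   63 2854] [275.69691661 223.56832516] [1.605 1.6  ]
```

send_rows([
  {"ax": 0,"ay": 0,"az": 0,"dx": 0.9,"dy": -0.1,"dz": 0.2,"hand": 1},
  {"ax": 0,"ay": 0,"az": 0,"dx": 1.9,"dy": -0.2,"dz": 0.4,"hand": 1},
  {"ax": 0,"ay": 0,"az": 0,"dx": 2.9,"dy": -0.25,"dz": 0.6,"hand": 1},
  {"ax": 0,"ay": 0,"az": 0,"dx": 3.9,"dy": -0.25,"dz": 0.8,"hand": 1},
  {"ax": 0,"ay": 0,"az": 0,"dx": 4.9,"dy": -0.25,"dz": 1.1,"hand": 1},
  {"ax": 0,"ay": 0,"az": 0,"dx": 5.9,"dy": -0.25,"dz": 1.4,"hand": 1},
  {"ax": 0,"ay": 0,"az": 0,"dx": 6.8,"dy": -0.25,"dz": 1.7,"hand": 1},
  {"ax": 0,"ay": 0,"az": 0,"dx": 7.6,"dy": -0.25,"dz": 2.0,"hand": 1},
  {"ax": 0,"ay": 0,"az": 0,"dx": 8.2,"dy": -0.25,"dz": 2.2,"hand": 1},
  {"ax": 0,"ay": 0,"az": 0,"dx": 8.6,"dy": -0.25,"dz": 2.3,"hand": 1},
])

```text
clock: 41.1
eef_pos: [585.8, 167.2, 313.1]
tool_rot: [-3.141, 0.0, 1.551]
force: [0.4, -0.3, 0.7]
width: -0.2
gripper_force: 0.3
```

```bash
python3 -c "
from h import *
wb()"
```

```text
[585.8 167.9 313. ] F [0.3 0.6 0.6] w 0.3 g 0.0 a 1.903 r 207.1 t 41.15
blob [ 249  195   59   62 2889] [277.98338525 225.1793008 ] [2.045 2.05 ]
```

send_rows([
  {"ax": 0,"ay": 0,"az": 0,"dx": 0.8,"dy": 0,"dz": 0.4,"hand": 1},
  {"ax": 0,"ay": 0,"az": 0,"dx": 1.6,"dy": 0,"dz": 0.8,"hand": 1},
  {"ax": 0,"ay": 0,"az": 0,"dx": 2.1,"dy": 0,"dz": 1.1,"hand": 1},
  {"ax": 0,"ay": 0,"az": 0,"dx": 2.1,"dy": 0,"dz": 1.1,"hand": 1},
  {"ax": 0,"ay": 0,"az": 0,"dx": 0,"dy": 0,"dz": 0.5,"hand": 1},
  {"ax": 0,"ay": 0,"az": 0,"dx": -4,"dy": 0,"dz": 0,"hand": 1},
  {"ax": 0,"ay": 0,"az": 0,"dx": -8,"dy": 0,"dz": 0,"hand": 1},
  {"ax": 0,"ay": 0,"az": 0,"dx": -12,"dy": 0.1,"dz": 0,"hand": 0.6},
  {"ax": 0,"ay": 0,"az": 0,"dx": -15.5,"dy": 0.1,"dz": 2,"hand": 0.3},
  {"ax": 0,"ay": 0,"az": 0,"dx": -17.8,"dy": 0.1,"dz": 5,"hand": 0.3},
])

```text
clock: 42.15
eef_pos: [584.2, -17.2, 265.8]
tool_rot: [3.136, 0.002, 1.546]
force: [-0.1, 1.0, 0.6]
width: 43.3
gripper_force: 0.0
```

```bash
python3 - <<'E'
from h import *
np.set_printoptions(precision=1,suppress=True)
sc=shot('scene'); s=st()
for a in(2.05,2.1,2.15,2.2,2.25): print(a,proj(sc,K(a)))
print(blob(sc,proj(sc,K(2.15)),18))
im=shot('wrist'); print(needle(im)); go([583,-9.7,180],yaw=1.551)
E
```

```text
[580.2 -20.3 260.4] F [-2.4 -2.9 -3.5] w 50.7 g 0.0 a 0.871 r 187.1 t 42.2
2.05 [305.5 151.6]
2.1 [308.1 155.5]
2.15 [310.8 159.6]
2.2 [313.3 163.9]
2.25 [315.8 168.3]
(array([306, 156,  13,  14, 144]), array([311.9, 162.2]), 'inscribed', array([313, 163]), 5.2)
dark 0.8 (281) bronze 9.5 (37)
d cm [0.8 0.3 8.2] a [-0.  0. -0.]
```

The lever now stands at about 2.18 rad and the needle is back to about 1 N, so the spring is still on the plate. I'll settle above it and locate it.

send_rows([
  {"ax": 0,"ay": 0,"az": 0,"dx": 0.8,"dy": 0.2,"dz": 3,"hand": 0.3},
  {"ax": 0,"ay": 0,"az": 0,"dx": 0.8,"dy": 0.2,"dz": 5.5,"hand": 0.3},
  {"ax": 0,"ay": 0,"az": 0,"dx": 0.8,"dy": 0.2,"dz": 7.5,"hand": 0.3},
  {"ax": 0,"ay": 0,"az": 0,"dx": 0.8,"dy": 0.2,"dz": 8.2,"hand": 0.3},
  {"ax": 0,"ay": 0,"az": 0,"dx": 0.8,"dy": 0.2,"dz": 8.2,"hand": 0.3},
])

```text
clock: 42.75
eef_pos: [585.4, -3.5, 181.6]
tool_rot: [-3.141, 0.0, 1.551]
force: [-0.7, -0.1, -0.1]
width: 59.9
gripper_force: 0.0
```

```bash
python3 - <<'E'
from h import *
np.set_printoptions(precision=1,suppress=True)
im=shot('wrist'); s=st(); g=cv2.cvtColor(np.array(im['pixels']),cv2.COLOR_RGB2GRAY)
f=proj(im,[583,-9.7,65]); t=proj(im,[583,-9.7,114]); print(f,t)
m=np.zeros_like(g); u,v=int(f[0]),int(f[1]); m[v-35:v+65,u-40:u+40]=g[v-35:v+65,u-40:u+40]<70
m=cv2.morphologyEx(m,cv2.MORPH_CLOSE,np.ones((3,3))); n,l,st_,c=cv2.connectedComponentsWithStats(m)
for i in range(1,n):
    if st_[i][4]>60:
        x,y,w,h,a=st_[i]; print(st_[i],c[i]); 
        print(' top ring from lower edge',ray(im,x+w/2,y+h,114)+[0,16,0],' foot from upper edge',ray(im,x+w/2,y,65)-[0,16,0])
go([583,-9.7,84],yaw=1.551)
E
```

```text
[586.   -3.7 182.4] F [ 0.3  0.4 -0.7] w 59.5 g 0.0 a 0.559 r 122.7 t 42.8
[281.3 211. ] [280.8 231.8]
[ 259  194   44   57 1592] [280.5 221.6]
 top ring from lower edge [582.8  -8.2 114. ]  foot from upper edge [583.1 -11.   65. ]
[272 254  22  21 353] [282.4 263.7]
 top ring from lower edge [583.8 -27.1 114. ]  foot from upper edge [583.6 -65.1  65. ]
[302 254  19  21 245] [314.1 263.4]
 top ring from lower edge [604.4 -27.5 114. ]  foot from upper edge [608.5 -65.6  65. ]
d cm [-0.6 -0.3  9.8] a [ 0.  0. -0.]
```

send_rows([
  {"ax": 0,"ay": 0,"az": 0,"dx": -0.6,"dy": -0.25,"dz": 1,"hand": 0.3},
  {"ax": 0,"ay": 0,"az": 0,"dx": -0.6,"dy": -0.25,"dz": 3.5,"hand": 0.3},
  {"ax": 0,"ay": 0,"az": 0,"dx": -0.6,"dy": -0.25,"dz": 6,"hand": 0.3},
  {"ax": 0,"ay": 0,"az": 0,"dx": -0.6,"dy": -0.25,"dz": 8,"hand": 0.3},
  {"ax": 0,"ay": 0,"az": 0,"dx": -0.6,"dy": -0.25,"dz": 9.2,"hand": 0.3},
  {"ax": 0,"ay": 0,"az": 0,"dx": -0.6,"dy": -0.25,"dz": 9.6,"hand": 0.35},
  {"ax": 0,"ay": 0,"az": 0,"dx": -0.6,"dy": -0.25,"dz": 9.6,"hand": 0.4},
  {"ax": 0,"ay": 0,"az": 0,"dx": -0.6,"dy": -0.25,"dz": 9.6,"hand": 0.4},
])

```text
clock: 43.6
eef_pos: [583.7, -9.6, 86.5]
tool_rot: [3.14, 0.0, 1.551]
force: [-0.2, -0.6, -0.4]
width: 51.5
gripper_force: 0.0
```

```bash
python3 -c "
from h import *
st()"
```

```text
[583.7  -9.6  86.5] F [-0.2 -0.6 -0.4] w 51.5 g 0.0 a -0.273 r 114.2 t 43.6
```

send_rows([
  {"ax": 0,"ay": 0,"az": 0,"dx": 0,"dy": 0,"dz": 0,"hand": 0.5},
  {"ax": 0,"ay": 0,"az": 0,"dx": 0,"dy": 0,"dz": 0,"hand": 0.55},
  {"ax": 0,"ay": 0,"az": 0,"dx": 0,"dy": 0,"dz": 0,"hand": 0.6},
  {"ax": 0,"ay": 0,"az": 0,"dx": 0,"dy": 0,"dz": 0,"hand": 0.65},
  {"ax": 0,"ay": 0,"az": 0,"dx": 0,"dy": 0,"dz": 0,"hand": 0.75},
  {"ax": 0,"ay": 0,"az": 0,"dx": 0,"dy": 0,"dz": 0,"hand": 1},
  {"ax": 0,"ay": 0,"az": 0,"dx": 0,"dy": 0,"dz": 0,"hand": 1},
  {"ax": 0,"ay": 0,"az": 0,"dx": 0,"dy": 0,"dz": -0.5,"hand": 1},
  {"ax": 0,"ay": 0,"az": 0,"dx": 0,"dy": 0,"dz": -2,"hand": 1},
  {"ax": 0,"ay": 0,"az": 0,"dx": 0,"dy": 0,"dz": -4,"hand": 1},
])

```text
clock: 44.6
eef_pos: [582.1, -9.4, 126.0]
tool_rot: [-3.139, 0.0, 1.55]
force: [-0.1, -0.4, -1.6]
width: 30.7
gripper_force: 59.4
```

```bash
python3 - <<'E'
from h import *
np.set_printoptions(precision=1,suppress=True)
im=shot('top'); sc=shot('scene'); s=st()
# tub rim circle in the top view
p=np.array(im['pixels']); g=cv2.cvtColor(p,cv2.COLOR_RGB2GRAY)[215:275,380:440]
G=cv2.resize(g,None,fx=4,fy=4,interpolation=cv2.INTER_CUBIC)
for th in(90,140,180):
    pass
c=cv2.HoughCircles(cv2.GaussianBlur(G,(5,5),0),cv2.HOUGH_GRADIENT,1,40,param1=80,param2=20,minRadius=55,maxRadius=95)
if c is not None:
    for u,v,r in c[0][:4]: print(u/4+380,v/4+215,r/4,ray(im,u/4+380,v/4+215,55),ray(im,u/4+380,v/4+215,3))
print(g[::3,::3])
E
```

```text
[584.9 -10.  128.6] F [ 0.5 -0.6 -0.8] w 30.2 g 59.4 a 0.102 r 110.9 t 44.7
410.375 244.625 17.175 [ 505.8 -325.7   55. ] [ 505.  -340.8    3. ]
[[137 137 135 136 136 136 137 137 139 136 138 138 138 137 139 138 137 138
  138 136]
 [137 136 137 138 137 137 138 139 138 138 137 137 136 137 137 137 134 137
  137 138]
 [138 135 137 135 135 136 136 136 136 136 138 139 138 139 138 137 138 138
  136 138]
 [138 137 137 138 138 137 137 137 137 137 138 138 136 138 137 138 139 141
  141 139]
 [137 137 135 136 135 132 133 133 121 133 142 140 123 136 135 136 136 138
  139 139]
 [139 140 140 138 138 136 118 120 125 115  80  65  65 101 136 140 137 138
  139 138]
 [138 138 138 137 137  96 140 143 145 144 144 139  75  62  74 140 141 141
  143 140]
 [137 138 138 139  96 110 144 143 143 145 145 144 142  74  61  98 135 134
  135 137]
 [140 141 140 118  73 143 144 143 144 143 144 145 144 122  61  60 139 139
  135 136]
 [138 135 139  94  52 144 145 144 142 144 144 144 146 143  60  61 122 136
  136 136]
 [139 139 137  93  51 144 144 143 142 145 144 144 145 144  62  59 124 135
  134 136]
 [139 140 139  95  72 144 144 144 145 143 144 145 143 144  65  62 124 136
  137 137]
 [139 140 141  95  92 132 143 144 144 146 145 144 144 120  64  64 138 138
  136 137]
 [139 139 137 113  92  73 138 144 144 143 143 145 145  65  62  98 135 136
  137 136]
 [142 141 139 140  95  94 114 144 144 145 144 122  63  63  86 137 137 136
  137 137]
 [140 140 139 140 138 108  92  99 117  67  67  67  64 126 136 137 136 135
  137 136]
 [141 140 138 140 140 140 134 129  95  94 134 136 134 136 136 134 136 136
  136 136]
 [141 142 141 141 141 140 142 140 139 138 137 136 135 137 135 136 134 134
  135 135]
 [140 140 140 141 137 137 136 139 136 136 137 136 137 136 136 136 135 136
  137 136]
 [141 140 141 142 143 140 140 140 139 140 137 138 137 136 136 139 139 137
  138 138]]
```

```bash
python3 - <<'E'
from h import *
st(); go([505,-328.5,195],yaw=1.551)
E
```

```text
[584.9 -10.  128.6] F [ 0.5 -0.6 -0.8] w 30.2 g 59.4 a 0.102 r 110.9 t 44.7
d cm [-32.01  -7.3   -6.66] a [ 0.005  0.    -0.   ]
```

send_rows([
  {"ax": 0,"ay": 0,"az": 0,"dx": 0,"dy": 0,"dz": -2.5,"hand": 1},
  {"ax": 0,"ay": 0,"az": 0,"dx": 0,"dy": 0,"dz": -5,"hand": 1},
  {"ax": 0,"ay": 0,"az": 0,"dx": 0,"dy": 0,"dz": -7,"hand": 1},
  {"ax": 0,"ay": 0,"az": 0,"dx": -2,"dy": -0.5,"dz": -7.5,"hand": 1},
  {"ax": 0,"ay": 0,"az": 0,"dx": -6,"dy": -1.5,"dz": -7.5,"hand": 1},
  {"ax": 0,"ay": 0,"az": 0,"dx": -10,"dy": -2.5,"dz": -7.5,"hand": 1},
  {"ax": 0,"ay": 0,"az": 0,"dx": -14,"dy": -3.5,"dz": -7.5,"hand": 1},
  {"ax": 0,"ay": 0,"az": 0,"dx": -18,"dy": -4.5,"dz": -7.5,"hand": 1},
  {"ax": 0,"ay": 0,"az": 0,"dx": -22,"dy": -5.5,"dz": -7,"hand": 1},
  {"ax": 0,"ay": 0,"az": 0,"dx": -26,"dy": -6.3,"dz": -7,"hand": 1},
])

```text
clock: 45.7
eef_pos: [512.3, -270.0, 194.4]
tool_rot: [-3.139, -0.001, 1.549]
force: [0.5, 0.6, -0.4]
width: 30.5
gripper_force: 59.6
```

send_rows([
  {"ax": 0,"ay": 0,"az": 0,"dx": -2.5,"dy": -0.5,"dz": 0,"hand": 1},
  {"ax": 0,"ay": 0,"az": 0,"dx": -4.5,"dy": -0.8,"dz": 0,"hand": 1},
  {"ax": 0,"ay": 0,"az": 0,"dx": -5.7,"dy": -1,"dz": 0,"hand": 1},
  {"ax": 0,"ay": 0,"az": 0,"dx": -6,"dy": -1,"dz": 0,"hand": 1},
  {"ax": 0,"ay": 0,"az": 0,"dx": -6,"dy": -1,"dz": 0,"hand": 1},
])

```text
clock: 46.2
eef_pos: [503.3, -327.5, 195.1]
tool_rot: [-3.141, -0.001, 1.551]
force: [-0.2, 0.6, -1.0]
width: 30.3
gripper_force: 59.6
```

```bash
python3 - <<'E'
from h import *
np.set_printoptions(precision=1,suppress=True)
im=shot('wrist'); s=st(); go([505,-328.5,60],yaw=1.551)
g=cv2.cvtColor(np.array(im['pixels']),cv2.COLOR_RGB2GRAY)
c=proj(im,[505,-328.5,55]); f=proj(im,[505,-328.5,3]); print(c,f)
for q,z in((f,3),(c,55)): print([proj(im,[505+a,-328.5+b,z]) for a,b in((-50,0),(50,0),(0,50))])
print(g[40:300:10,130:440:11])
E
```

```text
[ 503.8 -326.7  195.2] F [-0.2  0.  -0.5] w 30.2 g 59.6 a 0.18 r 434.0 t 46.25
d cm [-0.2  0.1 13.5] a [-0. -0.  0.]
[285.9 197.8] [285.6 185.2]
[array([238.4, 186.2]), array([332.9, 184.3]), array([284.7, 137. ])]
[array([230.7, 198.9]), array([341.3, 196.7]), array([284.8, 141.6])]
[[ 88  86  85  88  93 151 151 152 153 151 173 171 170 168 174 174 172 169
  174 175 169 169 169 171 172 167 166 165 168]
 [ 88  86  87  85  91 148 152 153 152 153 173 171 173 169 172 175 172 169
  176 174 172 171 170 172 173 167 168 166 166]
 [ 85  87  87  86  91  90 137 152 149 154 173 173 173 167 174 176 172 170
  176 175 173 169 171 173 170 168 170 164 169]
 [ 87  87  89  87  90  89  88 149 149 176 174 172 174 170 172 175 173 170
  180 175 170 171 168 173 169 169 171 168 175]
 [ 85  86  89  90  89  89  89  90 152 175 174 173 174 171 173 176 170 172
  177 174 172 167 167 174 168 170 172 168 173]
 [ 90  89  89  88  87  90  92  90  94 154 172 171 176 170 174 176 169 172
  177 175 174 168 169 172 168 169 173 168 171]
 [ 91  89  89  88  85  86  91  88  90 106 152 173 175 169 173 175 169 170
  175 174 172 1
[... 1631 characters left out ...]
173 170 167 165 167 154  49  51  47  43  46  72
  148 151 152 170 171 169  93 181 182 181 130]
 [174 178 167 176 172 172 171 170 168 167 165 164  49 119  38  44  45 148
  147 149 170 169 171 169 174 183 182 166  76]
 [174 174 167 179 171 175 164 166 167 169  58  49  45  93  44  76  45  28
   56 152 153 168 168 172 173 173 181 183 181]
 [175 170 167 179 172 176 166 167 111  36  58  38  47  44  40  45  41  31
   56  35 142 156 169 171 172 175 173 171 172]
 [172 174 167 174 173 173 169 165  37  59  44  42 162  87 147 142  39  38
   55  55  32 149 168 171 174 168 174 169 171]
 [167 171 169 169 172 170 166 167  30  66  28  42  45 170 143 148  38  38
   29  63  31 165 169 169 171 169 169 166 171]]
```

The tub rim's centre reads about (505,-325) in the wrist view. Lowering the spring into it.

send_rows([
  {"ax": 0,"ay": 0,"az": 0,"dx": 0.17,"dy": 0.1,"dz": 2,"hand": 1},
  {"ax": 0,"ay": 0,"az": 0,"dx": 0.17,"dy": 0.1,"dz": 5,"hand": 1},
  {"ax": 0,"ay": 0,"az": 0,"dx": 0.17,"dy": 0.1,"dz": 8,"hand": 1},
  {"ax": 0,"ay": 0,"az": 0,"dx": 0.17,"dy": 0.1,"dz": 11,"hand": 1},
  {"ax": 0,"ay": 0,"az": 0,"dx": 0.17,"dy": 0.1,"dz": 13.5,"hand": 1},
  {"ax": 0,"ay": 0,"az": 0,"dx": 0.17,"dy": 0.1,"dz": 15,"hand": 1},
  {"ax": 0,"ay": 0,"az": 0,"dx": 0.17,"dy": 0.1,"dz": 16,"hand": 1},
  {"ax": 0,"ay": 0,"az": 0,"dx": 0.17,"dy": 0.1,"dz": 16.6,"hand": 1},
  {"ax": 0,"ay": 0,"az": 0,"dx": 0.17,"dy": 0.1,"dz": 16.9,"hand": 1},
  {"ax": 0,"ay": 0,"az": 0,"dx": 0.17,"dy": 0.1,"dz": 16.9,"hand": 1},
])

```text
clock: 47.25
eef_pos: [504.9, -326.3, 27.0]
tool_rot: [3.141, 0.0, 1.551]
force: [-1.3, 0.4, -1.7]
width: 30.4
gripper_force: 59.6
```

```bash
python3 -c "
from h import *
st()"
```

```text
[ 504.9 -326.3   27. ] F [-1.3  0.4 -1.7] w 30.4 g 59.6 a -0.209 r 436.1 t 47.25
```

send_rows([
  {"ax": 0,"ay": 0,"az": 0,"dx": 0,"dy": 0,"dz": 0.1,"hand": 1},
  {"ax": 0,"ay": 0,"az": 0,"dx": 0,"dy": 0,"dz": 0.18,"hand": 1},
  {"ax": 0,"ay": 0,"az": 0,"dx": 0,"dy": 0,"dz": 0.22,"hand": 1},
  {"ax": 0,"ay": 0,"az": 0,"dx": 0,"dy": 0,"dz": 0.22,"hand": 1},
])

```text
clock: 47.65
eef_pos: [504.8, -326.2, 24.6]
tool_rot: [3.141, 0.0, 1.551]
force: [0.3, -0.1, -1.0]
width: 30.4
gripper_force: 59.6
```

send_rows([
  {"ax": 0,"ay": 0,"az": 0,"dx": 0,"dy": 0,"dz": 0,"hand": 0.62},
  {"ax": 0,"ay": 0,"az": 0,"dx": 0,"dy": 0,"dz": 0,"hand": 0.55},
  {"ax": 0,"ay": 0,"az": 0,"dx": 0,"dy": 0,"dz": 0,"hand": 0.5},
  {"ax": 0,"ay": 0,"az": 0,"dx": 0,"dy": 0,"dz": 0,"hand": 0.48},
  {"ax": 0,"ay": 0,"az": 0,"dx": 0,"dy": 0,"dz": 0,"hand": 0.48},
  {"ax": 0,"ay": 0,"az": 0,"dx": 0,"dy": 0,"dz": -1,"hand": 0.48},
  {"ax": 0,"ay": 0,"az": 0,"dx": 0,"dy": 0,"dz": -3,"hand": 0.48},
  {"ax": 0,"ay": 0,"az": 0,"dx": 0,"dy": 0,"dz": -6,"hand": 0.48},
  {"ax": 0,"ay": 0,"az": 0,"dx": 0,"dy": 0,"dz": -10,"hand": 0.48},
  {"ax": 0,"ay": 0,"az": 0,"dx": 0,"dy": 0,"dz": -14,"hand": 0.48},
])

```text
clock: 48.65
eef_pos: [504.2, -326.0, 166.2]
tool_rot: [-3.141, -0.0, 1.55]
force: [-0.2, -0.2, -0.2]
width: 44.1
gripper_force: 0.0
```

```bash
python3 - <<'E'
from h import *
np.set_printoptions(precision=1,suppress=True)
im=shot('wrist'); sc=shot('scene'); s=st()
print(proj(im,[505,-326,3]),proj(im,[505,-326,52]))
g=cv2.cvtColor(np.array(im['pixels']),cv2.COLOR_RGB2GRAY); u,v=proj(im,[505,-326,28]).astype(int); print(g[v-64:v+64:6,u-64:u+65:6])
for a in(2.1,2.2): print(proj(sc,K(a)))
print(blob(sc,proj(sc,K(2.17)),18))
E
```

```text
[ 507.1 -329.1  170.5] F [ 0.2 -0.9  0.2] w 44.3 g 0.0 a 0.123 r 432.7 t 48.75
[284.8 190.6] [285.1 204.6]
[[ 86  87  87  87  88  89  93  92 110 108 107 108 110 158 169 166 167 165
  168 164 169 162]
 [ 86  89  85  87  89  88  89  90 100 111 120 133 125 109 110 159 165 168
  167 167 165 163]
 [ 88  87  86  87  86  86  92 129 133 118 155 165 144 110 129 174 142 165
  168 168 167 161]
 [ 85  83  85  89  85 104  56 104 108 165 177 177 177 178 178 153  85 177
  168 164 166 163]
 [ 86  83  86  93  68  53 107 107 107 111 147 177 175 176 174 167 177  72
  156 159 165 160]
 [ 89  85  93  63  54 108 106 107 107 107 122 144 177 142 134 132 142 178
   68 147 161 162]
 [ 85  84  80  54 108 107 107 108 109 107 109 131 145 134 131 132 151 177
  138  67 166 160]
 [ 87 103  50  55 108 106 106 105 105 108 106 103 129 133 131 132 149 178
  177  71  66 171]
 [ 84  56  56 100 106 107 104 107 107  48  44  47  48 129 131 130 161 177
  178  73  70 143]
 [105  53  58 103 109 108 108 106  86  45  45  45  46  50 131 140 173 177
  176 103  71  68]
 [ 97  57  57 106 106 106 106 105  48 111 152 170  81  47 177 1
[... 476 characters left out ...]
   69  70  73  73]
 [163  94  79  79  77  80 155 176 175 177 177 176 174 177 176 164  88  72
   71  69  71 127]
 [165 151  77  80  81  78  78 110 160 176 176 175 177 175 127  72  72  70
   69  68  71 164]
 [165 165 120  81  79  77  77  75  74  75  85  88  77  73  72  70  71  72
   69  69 140 148]
 [163 162 165 102  79  78  76  77  74  71  74  69  73  71  70  72  71  71
   69 120 147 149]
 [164 146 143 168 106  78  74  79  75  74  75  74  74  74  71  70  73  70
  130 141 131 137]
 [ 60  59  33 162 168 144  78  73  74  75  70  73  71  73  73  72  93 143
  150  34  60  59]]
[308.1 155.5]
[313.3 163.9]
(array([306, 156,  13,  14, 145]), array([311.9, 162.3]), 'inscribed', array([312, 164]), 5.0)
```

The spring is standing upright in the middle of the tub and the lever is open. I'll settle clear and hand in.

send_rows([
  {"ax": 0,"ay": 0,"az": 0,"dx": 0,"dy": 0,"dz": -2,"hand": 0.48},
  {"ax": 0,"ay": 0,"az": 0,"dx": 0,"dy": 0,"dz": -3,"hand": 0.48},
  {"ax": 0,"ay": 0,"az": 0,"dx": 0,"dy": 0,"dz": -3,"hand": 0.48},
  {"ax": 0,"ay": 0,"az": 0,"dx": 0,"dy": 0,"dz": -3,"hand": 0.48},
])

```text
clock: 49.15
eef_pos: [504.4, -325.9, 193.9]
tool_rot: [-3.141, -0.0, 1.551]
force: [0.2, 0.0, -0.1]
width: 44.4
gripper_force: 0.0
```

```bash
python3 -c "
from h import *
st(); print(finish_job())"
```

```text
[ 504.4 -325.9  193.9] F [ 0.2  0.  -0.1] w 44.4 g 0.0 a 0.178 r 433.0 t 49.15
the job is handed in; nothing more can be done
None
```

The spring read about 9.5 N on the stop, under 12 N, so after swinging the lever back up to about 2.18 rad I stood it in the scrap tub and handed the job in at about 49 s; my pinch on the knob slipped off three times while moving the lever, so I pushed it for part of the travel.

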